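# Set up the counter display: boards, batteries and torches

### The arm

A 7-joint arm with a two-finger parallel gripper is mounted at the origin on the work surface. World frame = base frame: x ahead of the robot, y to its left, z up, the work surface at z = 0. Lengths are in m, angles in rad, forces in N, time in s.
With the tool pointing down it reaches from about 0.35 to 0.9 m from the base axis. Payload 7.2 kg.
Tool frame: the origin (TCP) lies at the very end of the fingers, on their centre line; the grasp point (between the pads) lies 19 mm behind it; z points along the fingers, y is the direction in which the jaws open and shut (so a half turn about z gives the same grasp; the last joint's range is limited). The gripper opens to 85 mm and grips with 20 to 120 N. Pads are 22 mm wide; open, the fingers measure 114 mm over their backs; the gripper's body (76 mm by 85 mm) begins 54 mm behind the grasp point. The pads swing forward as they close: fully open they stand 13 mm farther back than shut.
Start: joints at [1.221, 0.411, -0.013, 1.596, 0.006, 1.134, -0.082], TCP at [0.174, -0.6, 0.231] pointing down, gripper open.
Joint ranges: [-2.95, 2.95], [-0.29, 1.99], [-1.47, 1.44], [0.14, 2.54], [-1.03, 4.17], [0.13, 1.85], [-2.86, 2.86]. Speed limits (rad/s): [2.39, 2.39, 3.01, 3.01, 3.14, 3.14, 3.14].

### API

Orientations are given as a rotation vector (axis times angle).
In Python, from bench import bot, optics gives the robot as it stands.
- The arm moves only by the shell command python3 -m jog 'ROWS' [OPENING] [FORCE]. ROWS is JSON, a list of rows, each a list of 6 numbers: the shift along the tool's x, y, z in m, then the turn, a rotation vector about the tool's x, y, z in degrees. In form: [[tx, ty, tz, rx, ry, rz], ...]. A call has 1 to 12 rows; each row is the pose to reach, as a shift and turn from the pose commanded when the call began, along the tool's axes at that moment; what a row does not reach only later rows make up. A row lasts 1/8 s, in which the tool goes at most 62.5 mm and 10.7 degrees, less where a joint would pass 70% of its speed; a pose out of reach is approached as far as the arm can. A call with a gripper value outside its range is refused whole. OPENING is the closure, from -1 (fully open) to 1 (shut), set as the call begins (- or left out, the last holds). The fingers move at their own pace and stop on an object; FORCE is the grip in N (left out, the last holds). Time passes only in rows, so rows that repeat a pose let the fingers close. It gives the time, the measured TCP pose, the force and the opening at its end, in the units of the state.
- bot.state(): the state, without advancing time (a new reading comes with each control period).
- optics.capture(name): name is "scene" or "top" or "wrist"; returns a dict with "color" (384x512x3 uint8, red, green, blue), "vfov" (degrees; the focal length in pixels is half the picture's height over the tangent of half this angle, whatever the lens; pixels are square), "cx", "cy" (the principal point, pixels), "k1" (the pictures are not rectified: a ray, as slopes to the right and down, at radius r is drawn at 1 + k1 r^2 times it, then the intrinsics apply), "rvec" (rotation vector, rad) and "tvec" (3), from world to camera coordinates, as OpenCV has them. Camera axes: x right, y down, z forward; pixel columns grow to the right and rows downward; lengths in m; the calibration is good to about 2 mm. A picture is of the moment at which its call begins. There is no depth.
- bot.hand_in(): hands the job in, once; it reports no verdict.
The state is a dict: "time_s": time; "joint_pos": joint angles; "dq": joint speeds; "tau": joint torques, N m; "position": TCP position; "tool_rot": TCP orientation; "force": force on the tool from outside, world axes, zero at the start; "ft_torque": the same for the moment, N m; "gripper_width": finger opening in m.
Only numpy, scipy, OpenCV 4.12 (cv2) and the standard library are available. Lean on these libraries where they do the work, as an engineer would, in place of code of your own. Each camera call takes 0.05 s, during which the arm holds its last target.

### The job

Set up the counter display: take two shelf boards off the pile and fit one to each of the two steps, sliding the end without the hole in under the hood until the hole at the other end drops over the pin and the board lies flat, and leave the spare board on its cardboard. Stand a battery tray squarely in the middle of each fitted board, and snap every torch there is fully home into the spring clips of the front row, one torch to a place. Do not disturb the tin and the jar standing around.

Things in the scene. Friction and masses are not known exactly. Their poses are not given: they have to be found in the camera images.
- stand: white steel counter display, fixed, 320 mm deep (x), 254 mm wide (y), on a base plate 10 mm thick. Origin on the counter at about its middle; x points to its back, y to its left, z up; its front faces the robot. Along the front: four spring-clip places side by side. Behind them: two steps for boards, the rear one higher, each a left and a right pillar with nothing between them
- pin1 (a point): front (lower) step: foot of the steel pin on the flat top of its right pillar, 50 mm above the counter; axes as the stand's. Pin 11 mm thick, 8 mm tall. The pillar top reaches 21 mm to its left, 44 mm right, 31 mm front and back. A seated board lies on both pillar tops, the pin in its hole, its other end 20 mm under the hood of the slot: it goes in lengthwise (+y) above the pin, then drops
- pin2 (a point): rear (upper, 87 mm behind the other) step: foot of the steel pin on the flat top of its right pillar, 90 mm above the counter; axes as the stand's. Pin 11 mm thick, 8 mm tall. The pillar top reaches 21 mm to its left, 44 mm right, 31 mm front and back. A seated board lies on both pillar tops, the pin in its hole, its other end 20 mm under the hood of the slot: it goes in lengthwise (+y) above the pin, then drops
- slot1 (a point): front step: mouth of the slot on its left pillar, middle of the hood's edge at the level of the pillar top (level with the pin's foot), 156 mm to the left (+y) of the pin. The slot is 62 mm wide between two side walls that start 10 mm before this point; the hood's underside is 28 mm, its top 33 mm above the pillar top. It is closed 35 mm in; nothing else is above the steps
- slot2 (a point): rear step: mouth of the slot on its left pillar, middle of the hood's edge at the level of the pillar top (level with the pin's foot), 156 mm to the left (+y) of the pin. The slot is 62 mm wide between two side walls that start 10 mm before this point; the hood's underside is 28 mm, its top 33 mm above the pillar top. It is closed 35 mm in; nothing else is above the steps
- boardA: loose plywood shelf board, 200 mm long (y), 54 mm wide (x), 12 mm thick, 110 g, one 16 mm hole through it near its -y end. Origin in the middle of its underside, z up. Seated, its y is along the stand's y (hole end to the right) and its underside level with the pin's foot. The three boards are alike and start in one pile, A lowest, C on top
- boardB: loose plywood shelf board, 200 mm long (y), 54 mm wide (x), 12 mm thick, 110 g, one 16 mm hole through it near its -y end. Origin in the middle of its underside, z up. Seated, its y is along the stand's y (hole end to the right) and its underside level with the pin's foot. The three boards are alike and start in one pile, A lowest, C on top
- boardC: loose plywood shelf board, 200 mm long (y), 54 mm wide (x), 12 mm thick, 110 g, one 16 mm hole through it near its -y end. Origin in the middle of its underside, z up. Seated, its y is along the stand's y (hole end to the right) and its underside level with the pin's foot. The three boards are alike and start in one pile, A lowest, C on top
- holeA (a point): middle of the hole of boardA, on the underside, 76 mm from the board's origin towards its -y end
- holeB (a point): middle of the hole of boardB, on the underside, 76 mm from the board's origin towards its -y end
- holeC (a point): middle of the hole of boardC, on the underside, 76 mm from the board's origin towards its -y end
- carton_a: flattened cardboard, fixed, 225 mm (x) by 240 mm (y), 2 mm thick; origin at its middle on the counter. On it lie the pile of boards (its -x half) and the two battery trays (its +x half). It lies on one side of the stand, left or right; on the other side the torches lie side by side, 88 mm apart, on a like sheet
- tray1: loose open-topped cardboard tray full of upright battery cells, 54 mm (x) by 110 mm (y), its sides 30 mm high, the cells' tops at 36 mm, 300 g, rigid. Origin in the middle of its underside, z up. The two trays are alike. Each belongs on a fitted board, lengthwise along it, its middle over the board's middle, which is 76 mm to the left (+y) of the pin; the board's top face is 12 mm above the pin's foot
- tray2: loose open-topped cardboard tray full of upright battery cells, 54 mm (x) by 110 mm (y), its sides 30 mm high, the cells' tops at 36 mm, 300 g, rigid. Origin in the middle of its underside, z up. The two trays are alike. Each belongs on a fitted board, lengthwise along it, its middle over the board's middle, which is 76 mm to the left (+y) of the pin; the board's top face is 12 mm above the pin's foot
- torch1: loose hand torch, 130 mm long, 150 g: aluminium barrel 24 mm thick, 90 mm long, between two hexagonal rubber bumpers 36 mm across flats (lens end 26 mm long, tail 14 mm). Origin on the axis, mid-barrel; x along the torch to the tail. Lies level on its bumpers, on any of six flats, its axis 18 mm above what it lies on (its z need not point up). Some torches may be absent
- torch2: loose hand torch, 130 mm long, 150 g: aluminium barrel 24 mm thick, 90 mm long, between two hexagonal rubber bumpers 36 mm across flats (lens end 26 mm long, tail 14 mm). Origin on the axis, mid-barrel; x along the torch to the tail. Lies level on its bumpers, on any of six flats, its axis 18 mm above what it lies on (its z need not point up). Some torches may be absent
- torch3: loose hand torch, 130 mm long, 150 g: aluminium barrel 24 mm thick, 90 mm long, between two hexagonal rubber bumpers 36 mm across flats (lens end 26 mm long, tail 14 mm). Origin on the axis, mid-barrel; x along the torch to the tail. Lies level on its bumpers, on any of six flats, its axis 18 mm above what it lies on (its z need not point up). Some torches may be absent
- clip1 (a point): place 1 from the left in the clip row (60 mm apart): where a held torch's origin lies, 45 mm above the counter; torch along the stand's x, either way round, 10 mm of play. Two 10 mm wide clips, 30 mm before and behind, open upwards, lips 18 mm apart ending 14 mm above this point; between the clips 50 mm are free for fingers down to 35 mm below. Pushed straight down with about 8 N the barrel snaps in
- clip2 (a point): place 2 from the left in the clip row (60 mm apart): where a held torch's origin lies, 45 mm above the counter; torch along the stand's x, either way round, 10 mm of play. Two 10 mm wide clips, 30 mm before and behind, open upwards, lips 18 mm apart ending 14 mm above this point; between the clips 50 mm are free for fingers down to 35 mm below. Pushed straight down with about 8 N the barrel snaps in
- clip3 (a point): place 3 from the left in the clip row (60 mm apart): where a held torch's origin lies, 45 mm above the counter; torch along the stand's x, either way round, 10 mm of play. Two 10 mm wide clips, 30 mm before and behind, open upwards, lips 18 mm apart ending 14 mm above this point; between the clips 50 mm are free for fingers down to 35 mm below. Pushed straight down with about 8 N the barrel snaps in
- clip4 (a point): place 4 from the left in the clip row (60 mm apart): where a held torch's origin lies, 45 mm above the counter; torch along the stand's x, either way round, 10 mm of play. Two 10 mm wide clips, 30 mm before and behind, open upwards, lips 18 mm apart ending 14 mm above this point; between the clips 50 mm are free for fingers down to 35 mm below. Pushed straight down with about 8 N the barrel snaps in
- tin: bystander: low closed tin, 86 mm wide, 50 mm tall, origin under its middle; not part of the job
- jar: bystander: small closed jar, 68 mm wide, 70 mm tall, origin under its middle; not part of the job
There are look-alikes about, which are no part of the job. What is shaped like the boardB but purple or yellow is not meant.

How it is judged:
By the outcome, as a careful person would: the job done as asked, in the order asked, and still so for the second after the job is handed in, with the robot touching nothing.
Of torch1, torch2, torch3 only 2 to 3 are there at a start; the rules pass over those that are not, and their reading is None.
At some moment in a run one of torch1, torch2, torch3 may be knocked a few centimetres aside while the robot is not near it.
It also fails if it takes over 208 s, if anything falls off the work surface, if the arm or the gripper's body presses on something with over 40 N, if the wrist force passes 120 N, or if a joint passes its speed limit or range.

## Working session

There is one attempt and no reset: what is moved stays moved. The work goes in short steps, Python scripts to look and compute and a shell command to move; the robot and the scene stay as the last step left them, time stands still between calls to the robot, and variables do not carry over. Pictures are saved under pics/ and viewed, and the job is handed in when it is done.

```bash
ls -la; mkdir -p pics; cat > h.py <<'E'
import numpy as np, cv2
from bench import bot, optics
from scipy.spatial.transform import Rotation as R
def cap(n,fn=None):
    c=optics.capture(n)
    if fn: cv2.imwrite('pics/'+fn,c['color'][:,:,::-1])
    return c
E
python3 - <<'E'
from h import *
print(bot.state())
for n in ['scene','top','wrist']:
    c=cap(n,n+'0.png'); print(n,{k:v for k,v in c.items() if k!='color'})
E
```

```text
total 12
drwxr-xr-x  3 agent agent 4096 Dec  7 08:13 .
drwxr-xr-x 23 root  root  4096 Dec  7 08:13 ..
drwxr-xr-x  2 agent agent 4096 Dec  7 08:13 pics
{'time_s': 0.0, 'joint_pos': array([ 1.22079613,  0.41188785, -0.01274267,  1.59704153,  0.00559005,
        1.13428688, -0.08223017]), 'dq': array([ 0.00030997, -0.00025847, -0.00167638,  0.00035828,  0.00127716,
       -0.00097415,  0.00059948]), 'tau': array([ 1.37054813e-03, -6.00616407e+01,  6.82619847e-01, -2.99407053e+01,
        1.38503624e-02,  1.06343598e-02, -2.58470527e-05]), 'position': array([ 0.17364776, -0.59988206,  0.23046144]), 'tool_rot': array([-3.10891377e+00, -4.40997357e-01,  4.91672176e-04]), 'force': array([0.05649952, 0.85153817, 0.02010631]), 'ft_torque': array([0.02986541, 0.00755363, 0.02451169]), 'gripper_width': 0.08527538943837805}
scene {'vfov': 45.48135512688575, 'cx': 249.92880964381854, 'cy': 192.08084794941576, 'k1': -0.08883299777106372, 'rvec': array([ 1.48840617,  1.79368467, -0.97134668]), 'tvec': array([ 0.01530457, -0.18479145,  1.81958102])}
top {'vfov': 49.24696189822327, 'cx': 249.67037069526535, 'cy': 195.52993525450137, 'k1': -0.07371066843192445, 'rvec': array([ 2.17870286, -2.21535562,  0.10283337]), 'tvec': array([0.07443723, 0.49344715, 1.48360765])}
wrist {'vfov': 70.17295568111253, 'cx': 257.2010323533748, 'cy': 188.4880240534292, 'k1': -0.020762404595289517, 'rvec': array([-2.33075924,  1.7496565 ,  0.24129083]), 'tvec': array([-0.62383474, -0.03674213,  0.37800467])}
```

View pics/scene0.png

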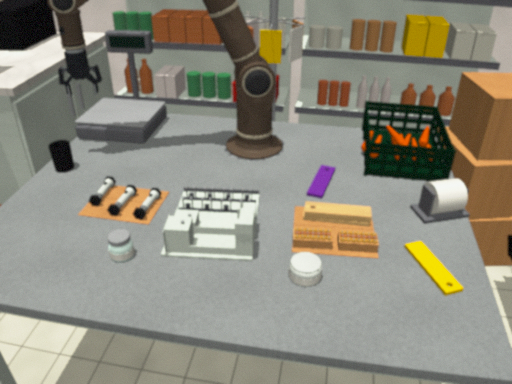

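View pics/top0.png

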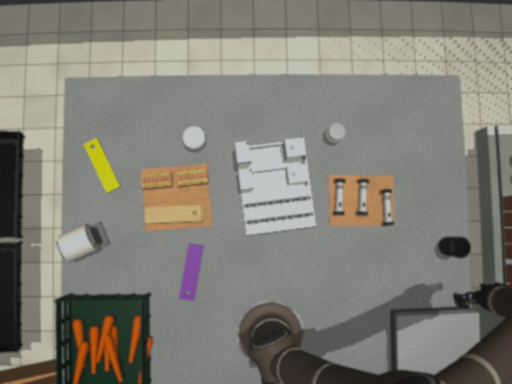

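View pics/wrist0.png

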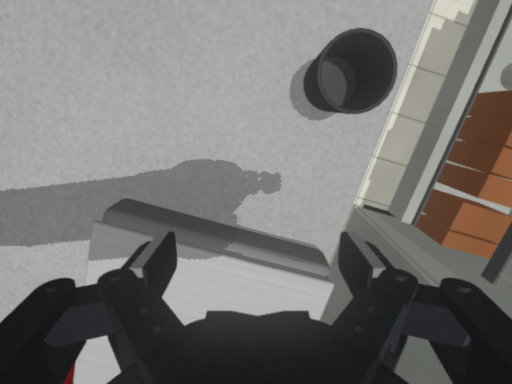

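```bash
cat >> h.py <<'E'
def K(c):
    f=c['color'].shape[0]/2/np.tan(np.radians(c['vfov'])/2)
    return np.array([[f,0,c['cx']],[0,f,c['cy']],[0,0,1]]),np.array([c['k1'],0,0,0,0.])
def proj(c,P):
    k,d=K(c); p,_=cv2.projectPoints(np.asarray(P,float).reshape(-1,3),c['rvec'],c['tvec'],k,d); return p[:,0]
def ray(c,uv):
    k,d=K(c); uv=np.asarray(uv,float).reshape(-1,1,2)
    n=cv2.undistortPointsIter(uv,k,d,None,None,(3,50,1e-10))[:,0] if hasattr(cv2,'undistortPointsIter') else cv2.undistortPoints(uv,k,d)[:,0]
    Rm=cv2.Rodrigues(c['rvec'])[0]
    D=np.c_[n,np.ones(len(n))]@Rm; O=-Rm.T@c['tvec']
    return O,D
def onplane(c,uv,z):
    O,D=ray(c,uv); return O+D*((z-O[2])/D[:,2])[:,None]
def crop(c,u0,v0,u1,v1,s,fn):
    im=cv2.resize(c['color'][v0:v1,u0:u1,::-1],None,fx=s,fy=s,interpolation=cv2.INTER_CUBIC); cv2.imwrite('pics/'+fn,im)
E
python3 - <<'E'
from h import *
c=cap('top'); crop(c,130,110,410,250,2.85,'topcrop.png')
px=dict(stand_fl=(246,234),stand_fr=(315,225),stand_bl=(235,142),stand_br=(304,135))
for k,v in px.items(): print(k,onplane(c,v,0.01).round(3))
print(onplane(c,[(194,138),(334,133)],.06))
for n,t in dict(t1=(339,197),t2=(363,197),t3=(388,206),boardC=(173,215),tr1=(157,178),tr2=(191,175)).items(): print(n,onplane(c,t,.02).round(3))
# Check torques: project TCP
print(proj(c,bot.state()['position']))
E
```

```text
stand_fl [[0.357 0.082 0.01 ]]
stand_fr [[ 0.385 -0.167  0.01 ]]
stand_bl [[0.691 0.116 0.01 ]]
stand_br [[ 0.714 -0.136  0.01 ]]
[[ 0.6970288   0.2590974   0.06      ]
 [ 0.70912699 -0.23578356  0.06      ]]
t1 [[ 0.484 -0.255  0.02 ]]
t2 [[ 0.483 -0.343  0.02 ]]
t3 [[ 0.448 -0.434  0.02 ]]
boardC [[0.429 0.34  0.02 ]]
tr1 [[0.563 0.397 0.02 ]]
tr2 [[0.571 0.275 0.02 ]]
[[465.64635626 289.55173091]]
```

View pics/topcrop.png

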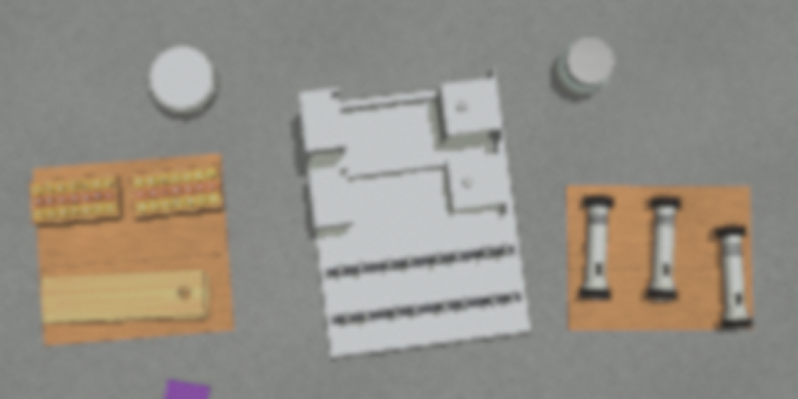

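```bash
cat >> h.py <<'E'
def camO(c):
    Rm=cv2.Rodrigues(c['rvec'])[0]; return -Rm.T@c['tvec'],Rm.T
def pose():
    s=bot.state(); return np.array(s['position']),R.from_rotvec(s['tool_rot'])
def down(yawx):
    # tool z down, tool x axis at angle yawx (deg) in world
    a=np.radians(yawx); x=np.array([np.cos(a),np.sin(a),0]); z=np.array([0,0,-1.]); y=np.cross(z,x)
    return R.from_matrix(np.c_[x,y,z])
def delta(p,Rt,base=None):
    P,Q=base if base else pose()
    d=Q.inv().apply(np.asarray(p)-P); r=np.degrees((Q.inv()*Rt).as_rotvec())
    return [round(float(v),4) for v in d]+[round(float(v),2) for v in r]
E
python3 - <<'E'
from h import *
c=cap('wrist'); O,Rc=camO(c); P,Q=pose()
print('tool axes (cols)',Q.as_matrix().round(3)); print('cam in tool',Q.inv().apply(O-P).round(4)); print((Q.inv().as_matrix()@Rc).round(3))
E
```

```text
tool axes (cols) [[ 0.961  0.278 -0.   ]
 [ 0.278 -0.961  0.001]
 [-0.    -0.001 -1.   ]]
cam in tool [ 0.067  -0.0006 -0.1426]
[[ 0.001 -0.963 -0.269]
 [ 1.     0.001  0.   ]
 [-0.    -0.269  0.963]]
```

```bash
python3 - <<'E'
from h import *
print(delta([0.58,-0.03,0.32],down(6)))
E
```

```text
[0.5488, -0.4347, -0.0888, -0.04, 0.01, 10.15]
```

```bash
python3 -m jog '[[0.1,-0.08,-0.088,0,0,2],[0.549,-0.435,-0.089,0,0,10.1],[0.549,-0.435,-0.089,0,0,10.1],[0.549,-0.435,-0.089,0,0,10.1],[0.549,-0.435,-0.089,0,0,10.1],[0.549,-0.435,-0.089,0,0,10.1],[0.549,-0.435,-0.089,0,0,10.1],[0.549,-0.435,-0.089,0,0,10.1],[0.549,-0.435,-0.089,0,0,10.1],[0.549,-0.435,-0.089,0,0,10.1],[0.549,-0.435,-0.089,0,0,10.1],[0.549,-0.435,-0.089,0,0,10.1]]' -1
python3 -m jog '[[0,0,0,0,0,0],[0,0,0,0,0,0]]'
python3 - <<'E'
from h import *
print(pose()[0],bot.state()['joint_pos'])
c=cap('wrist','w1.png')
np.save('c_w1.npy',c,allow_pickle=True)
E
```

```text
time_s: 1.75
position: [0.5815, -0.0256, 0.3203]
tool_rot: [-3.135, -0.173, -0.001]
force: [0.1, -1.3, 0.1]
gripper_width: 0.0853
time_s: 2.0
position: [0.5797, -0.0309, 0.32]
tool_rot: [3.137, 0.164, -0.001]
force: [0.6, -0.2, -0.5]
gripper_width: 0.0853
[ 0.57970288 -0.03093502  0.31997063] [ 0.28058479  0.30511342 -0.40413831  1.55999286  0.12347895  1.30258193
 -1.60592774]
```

View pics/w1.png

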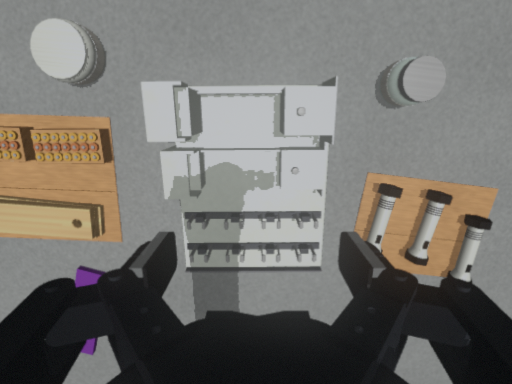

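```bash
python3 - <<'E'
from h import *
c=np.load('c_w1.npy',allow_pickle=True).item(); crop(c,130,70,350,280,2.8,'w1c.png')
E
```

```text
(no output)
```

View pics/w1c.png

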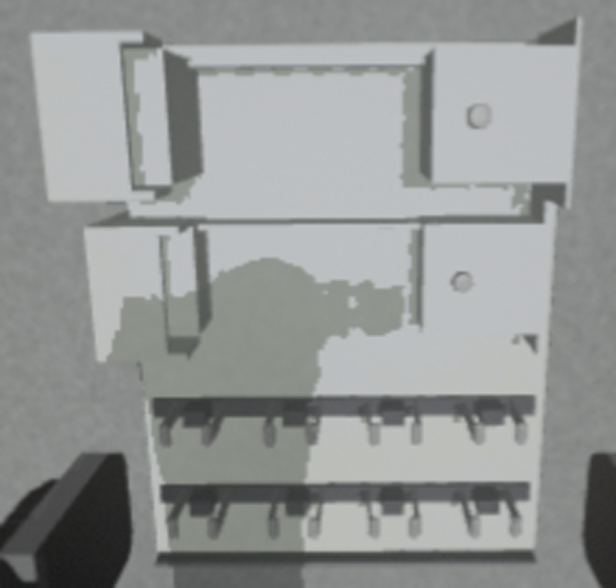

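```bash
python3 - <<'E'
from h import *
c=np.load('c_w1.npy',allow_pickle=True).item()
q=lambda u,v:((u+.5)/2.8-.5+130,(v+.5)/2.8-.5+70)
p2=onplane(c,q(480,115),.097)[0]; p1=onplane(c,q(460,281),.057)[0]
print(p1,p2,p2-p1,np.linalg.norm((p2-p1)[:2]),np.degrees(np.arctan2(*(p2-p1)[1::-1])))
h2=[onplane(c,q(*a),.123)[0] for a in [(122,45),(132,190)]]; h1=[onplane(c,q(*a),.083)[0] for a in [(161,232),(166,338)]]
for h in (h1,h2):
    m=(h[0]+h[1])/2; print(m,h[0]-h[1],[np.linalg.norm((m-p)[:2]) for p in (p1,p2)])
# base plate front edge
f=[onplane(c,q(*a),.01)[0] for a in [(157,553),(536,554)]]; print(f,np.degrees(np.arctan2(*(f[0]-f[1])[:2]*[-1,1])))
# clip lips
for a in [(165,440),(208,440),(269,440),(312,440),(373,438),(416,438),(477,438),(520,438),(172,530),(219,530),(276,530),(316,530),(376,528),(418,528),(478,526),(515,526)]:
    print(a,onplane(c,q(*a),.059)[0].round(4))
E
```

```text
[ 0.56799421 -0.08814164  0.057     ] [ 0.65394611 -0.07997364  0.097     ] [0.0859519 0.008168  0.04     ] 0.08633913205488201 5.4285097451443285
[0.55468195 0.06513562 0.083     ] [0.05470433 0.00461317 0.        ] [np.float64(0.15385426868394328), np.float64(0.17581260335371096)]
[0.63588354 0.07424923 0.123     ] [0.05976594 0.00596338 0.        ] [np.float64(0.17601067861429595), np.float64(0.15527701711275163)]
[array([0.35356857, 0.07991399, 0.01      ]), array([ 0.37946284, -0.17291089,  0.01      ])] 5.8478308918639135
(165, 440) [0.459  0.0666 0.059 ]
(208, 440) [0.4616 0.0421 0.059 ]
(269, 440) [0.4653 0.0075 0.059 ]
(312, 440) [ 0.4679 -0.0169  0.059 ]
(373, 438) [ 0.4728 -0.0514  0.059 ]
(416, 438) [ 0.4754 -0.0758  0.059 ]
(477, 438) [ 0.479  -0.1104  0.059 ]
(520, 438) [ 0.4815 -0.1349  0.059 ]
(172, 530) [0.4017 0.0604 0.059 ]
(219, 530) [0.4047 0.0327 0.059 ]
(276, 530) [ 0.4083 -0.0009  0.059 ]
(316, 530) [ 0.4108 -0.0244  0.059 ]
(376, 528) [ 0.4158 -0.0596  0.059 ]
(418, 528) [ 0.4184 -0.0842  0.059 ]
(478, 526) [ 0.4234 -0.1194  0.059 ]
(515, 526) [ 0.4256 -0.1411  0.059 ]
```

```bash
python3 - <<'E'
from h import *
print(delta([0.50,0.36,0.24],down(96)))
E
```

```text
[-0.0386, -0.3975, 0.0798, 0.0, 0.07, -90.05]
```

```bash
python3 -m jog '[[-0.04,-0.4,0.08,0,0,-90],[-0.04,-0.4,0.08,0,0,-90],[-0.04,-0.4,0.08,0,0,-90],[-0.04,-0.4,0.08,0,0,-90],[-0.04,-0.4,0.08,0,0,-90],[-0.04,-0.4,0.08,0,0,-90],[-0.04,-0.4,0.08,0,0,-90],[-0.04,-0.4,0.08,0,0,-90],[-0.04,-0.4,0.08,0,0,-90],[-0.04,-0.4,0.08,0,0,-90],[-0.04,-0.4,0.08,0,0,-90],[-0.04,-0.4,0.08,0,0,-90]]'
python3 - <<'E'
from h import *
print(pose()[0],bot.state()['joint_pos'],bot.state()['dq'].round(3))
c=cap('wrist','w2.png')
np.save('c_w2.npy',c,allow_pickle=True); crop(c,0,0,512,384,1.56,'w2b.png')
E
```

```text
time_s: 3.55
position: [0.4985, 0.3632, 0.2404]
tool_rot: [2.103, 2.333, 0.0]
force: [-0.1, 0.3, 0.0]
gripper_width: 0.0855
[0.49851485 0.36321883 0.24044819] [-0.14570139  0.51439215 -0.81534306  1.566402    0.39024246  1.23077833
 -0.92432164] [-0.004  0.002 -0.003  0.001  0.001 -0.002  0.004]
```

View pics/w2b.png

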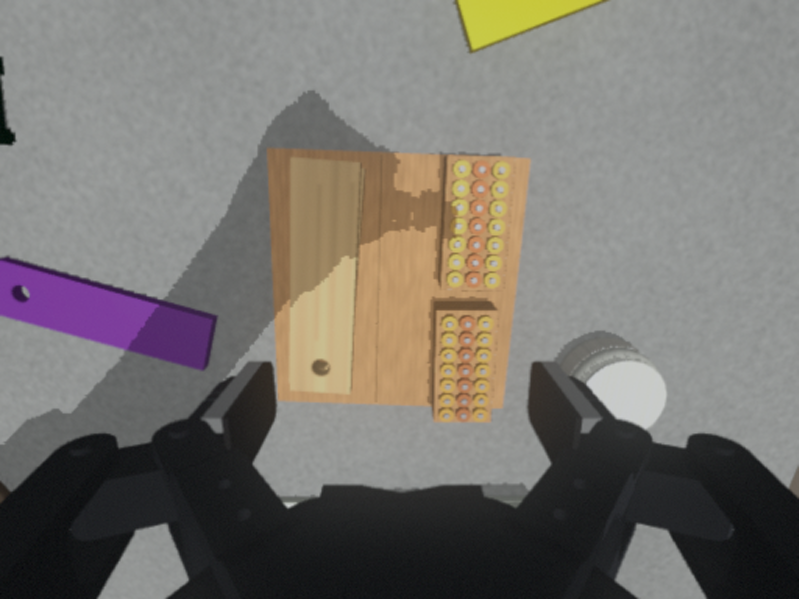

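```bash
cat >> h.py <<'E'
def quad(c,pts,z,s=1.0,off=(0,0)):
    P=(np.array(pts,float)+.5)/s-.5+np.array(off)
    W=onplane(c,P,z); # order: any loop
    L=[np.linalg.norm(W[i]-W[(i+1)%4]) for i in range(4)]
    m=W.mean(0); e1=W[0]-W[1]+W[3]-W[2]; e2=W[1]-W[2]+W[0]-W[3]
    print('mid',m.round(4),'sides mm',(np.array(L)*1e3).round(1),'dirs deg',[round(float(np.degrees(np.arctan2(e[1],e[0]))),2) for e in (e1,e2)])
    return W
E
python3 - <<'E'
from h import *
c=np.load('c_w2.npy',allow_pickle=True).item(); s=1.56
quad(c,[(290,156),(361,162),(351,394),(290,391)],.038,s)
h=onplane(c,[((321+.5)/s-.5,(367+.5)/s-.5)],.038); print(h)
quad(c,[(446,155),(516,157),(506,292),(441,290)],.032,s)
quad(c,[(437,308),(496,308),(491,422),(433,420)],.032,s)
crop(c,160,80,350,280,3,'w2c.png')
E
```

```text
mid [0.434  0.3367 0.038 ] sides mm [ 55.  200.3  54.9 201.9] dirs deg [-177.9, 91.97]
[[0.43659975 0.26135804 0.038     ]]
mid [0.5562 0.3976 0.032 ] sides mm [ 55.2 110.2  55.7 109.8] dirs deg [-175.62, 95.48]
mid [0.5637 0.2721 0.032 ] sides mm [ 51.  111.9  54.4 109.7] dirs deg [-175.23, 96.25]
```

View pics/w2c.png

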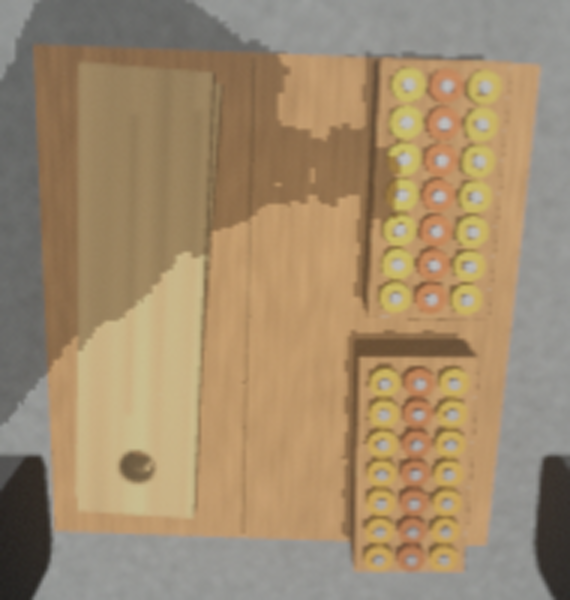

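```bash
python3 - <<'E'
from h import *
print(delta([0.434,0.337,0.10],down(92)), delta([0.434,0.337,0.027],down(92)))
E
```

```text
[-0.0195, -0.0669, 0.1404, 0.02, 0.01, 3.97] [-0.0195, -0.0669, 0.2134, 0.02, 0.01, 3.97]
```

```bash
python3 -m jog '[[-0.0195,-0.067,0.08,0,0,4],[-0.0195,-0.067,0.14,0,0,4],[-0.0195,-0.067,0.14,0,0,4],[-0.0195,-0.067,0.14,0,0,4],[-0.0195,-0.067,0.19,0,0,4],[-0.0195,-0.067,0.2135,0,0,4],[-0.0195,-0.067,0.2135,0,0,4]]' -1
python3 - <<'E'
from h import *
print(pose()[0],pose()[1].as_matrix().round(3))
c=cap('wrist'); crop(c,0,0,512,384,1.56,'w3.png')
E
```

```text
time_s: 4.47
position: [0.4342, 0.3376, 0.027]
tool_rot: [-2.182, -2.26, 0.001]
force: [0.2, 1.1, 1.0]
gripper_width: 0.0852
[0.43424653 0.33761746 0.02699134] [[-0.035  0.999 -0.   ]
 [ 0.999  0.035 -0.   ]
 [-0.    -0.    -1.   ]]
```

View pics/w3.png

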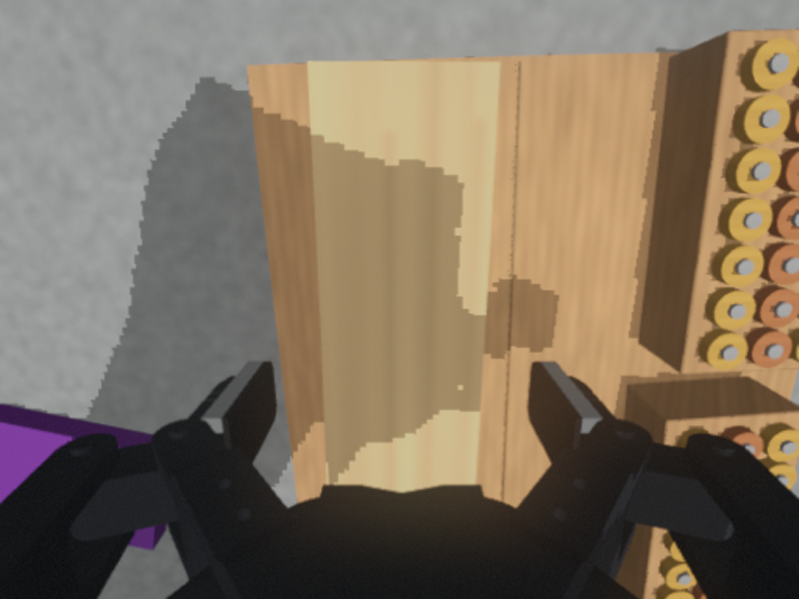

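```bash
python3 -m jog '[[0,0,0,0,0,0],[0,0,0,0,0,0],[0,0,0,0,0,0],[0,0,0,0,0,0],[0,0,0,0,0,0],[0,0,0,0,0,0],[0,0,0,0,0,0],[0,0,0,0,0,0]]' 1 50
python3 -m jog '[[0,0,-0.02,0,0,0],[0,0,-0.02,0,0,0],[0,0,-0.02,0,0,0]]'
python3 - <<'E'
from h import *
print(pose()[0])
c=cap('wrist'); crop(c,0,0,512,384,1.56,'w4.png')
c=cap('scene'); crop(c,270,180,400,280,5,'s4.png')
E
```

```text
time_s: 5.52
position: [0.4346, 0.3379, 0.0287]
tool_rot: [2.181, 2.26, 0.004]
force: [-0.6, -2.1, 9.9]
gripper_width: 0.0526
time_s: 5.9
position: [0.4339, 0.3372, 0.0471]
tool_rot: [2.182, 2.26, 0.001]
force: [0.1, -0.2, -1.5]
gripper_width: 0.0523
[0.43393644 0.33716586 0.04711315]
```

View pics/w4.png

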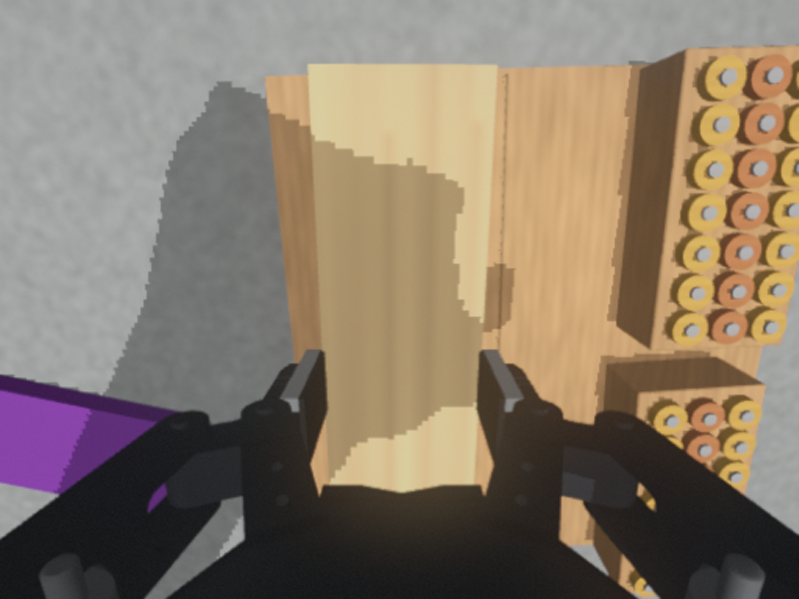

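View pics/s4.png

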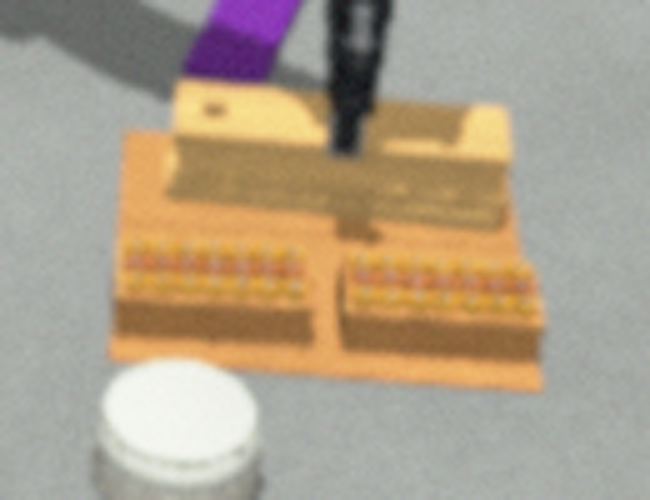

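```bash
python3 -m jog '[[0,0,-0.06,0,0,0],[0,0,-0.1,0,0,0],[0,0,-0.1,0,0,0],[0,0,-0.1,0,0,0]]'
python3 - <<'E'
from h import *
print(pose()[0])
c=cap('wrist'); np.save('c_w5.npy',c,allow_pickle=True);crop(c,0,0,512,384,1.56,'w5.png')
c=cap('scene'); crop(c,270,150,400,280,4.5,'s5.png')
E
```

```text
time_s: 6.5
position: [0.4334, 0.3365, 0.1458]
tool_rot: [2.182, 2.26, -0.002]
force: [1.1, -0.4, -1.7]
gripper_width: 0.0521
[0.43343779 0.33651957 0.14582646]
```

View pics/w5.png

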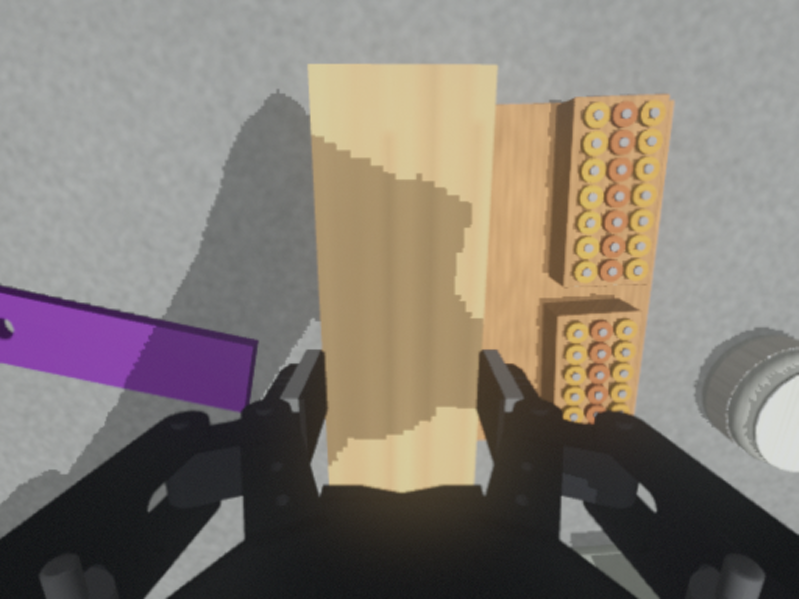

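View pics/s5.png

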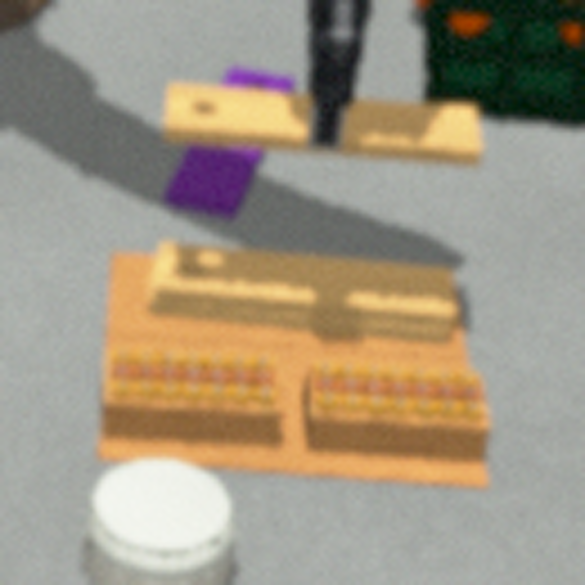

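```bash
python3 - <<'E'
from h import *
c=np.load('c_w5.npy',allow_pickle=True).item(); P,Q=pose(); s=1.56
for dz in (.008,.010,.012):
    W=onplane(c,[((u+.5)/s-.5,(v+.5)/s-.5) for u,v in [(308,64.5),(497,64.5)]],P[2]+dz)
    print(dz,np.linalg.norm(W[0]-W[1]),[Q.inv().apply(w-P).round(4) for w in W])
E
```

```text
0.008 0.054428827349772314 [array([ 0.0994, -0.0278, -0.0081]), array([ 0.0994,  0.0266, -0.0082])]
0.01 0.05362413137222036 [array([ 0.0989, -0.0274, -0.0101]), array([ 0.099 ,  0.0262, -0.0102])]
0.012 0.05281943539466838 [array([ 0.0985, -0.027 , -0.0121]), array([ 0.0985,  0.0258, -0.0122])]
```

```bash
cat > st.py <<'E'
from h import *
YAW=5.7
a=np.radians(YAW); X=np.array([np.cos(a),np.sin(a),0]); Y=np.array([-np.sin(a),np.cos(a),0])
pin1=np.array([.568,-.088,.05]); pin2=np.array([.654,-.080,.09])
E
python3 - <<'E'
from st import *
c2=pin2+.076*Y
print(c2, delta(c2+Y*(.001-.05)+[0,0,.033+.06],down(90+YAW)), delta(c2+Y*(.001-.05)+[0,0,.033],down(90+YAW)))
E
```

```text
[ 0.6464517  -0.00437578  0.09      ] [-0.3972, 0.2041, -0.0376, -0.13, 0.08, -3.66] [-0.3971, 0.2043, 0.0224, -0.13, 0.08, -3.66]
```

```bash
python3 -m jog '[[0,0,-0.06,0,0,0],[-0.05,0.02,-0.08,0,0,-1],[-0.1,0.05,-0.08,0,0,-2],[-0.15,0.08,-0.08,0,0,-3.6],[-0.2,0.11,-0.08,0,0,-3.6],[-0.25,0.14,-0.08,0,0,-3.6],[-0.3,0.16,-0.08,0,0,-3.6],[-0.35,0.18,-0.08,0,0,-3.6],[-0.397,0.204,-0.06,0,0,-3.6],[-0.397,0.204,-0.02,0,0,-3.6],[-0.397,0.204,0.0,0,0,-3.6],[-0.397,0.204,0.0,0,0,-3.6]]'
python3 - <<'E'
from h import *
print(pose()[0],pose()[1].as_matrix().round(3))
c=cap('wrist'); np.save('c_w6.npy',c,allow_pickle=True);crop(c,0,0,512,384,1.56,'w6.png')
c=cap('scene'); crop(c,150,150,280,280,4.5,'s6.png')
E
```

```text
time_s: 8.1
position: [0.6503, -0.051, 0.1447]
tool_rot: [-2.105, -2.327, 0.003]
force: [0.3, 0.9, -1.2]
gripper_width: 0.0524
[ 0.65030752 -0.0510487   0.14470914] [[-0.1    0.995 -0.004]
 [ 0.995  0.1    0.001]
 [ 0.001 -0.004 -1.   ]]
```

View pics/w6.png

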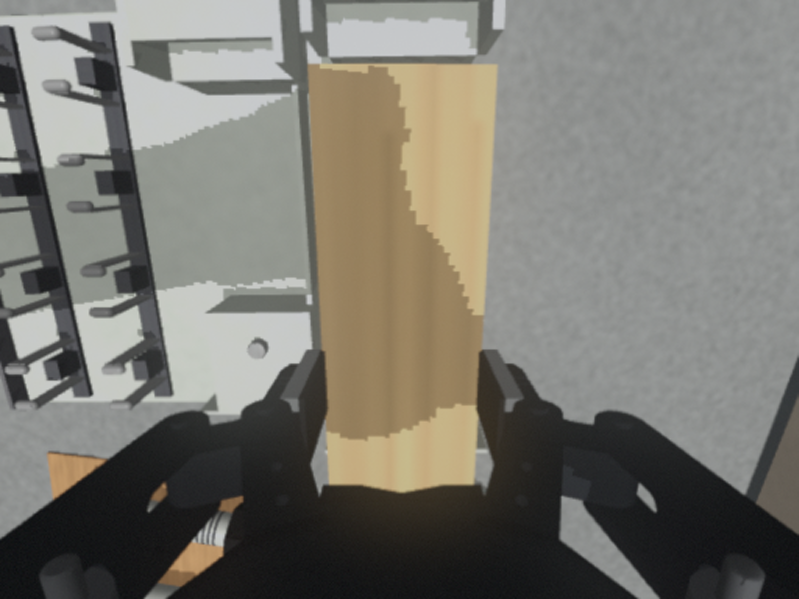

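View pics/s6.png

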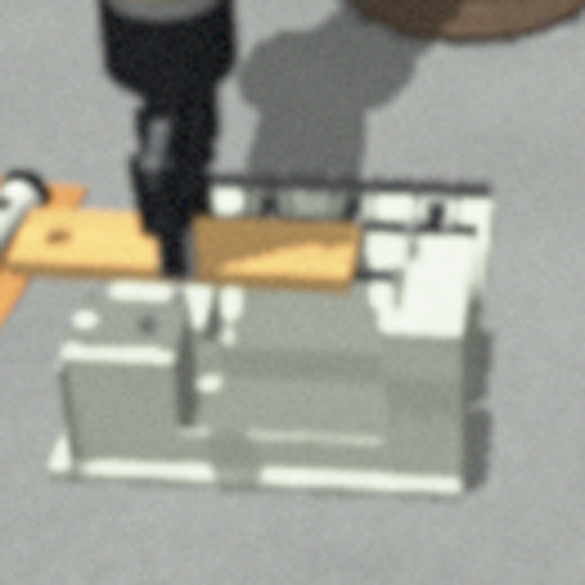

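```bash
python3 - <<'E'
from st import *
c=np.load('c_w6.npy',allow_pickle=True).item(); crop(c,180,0,340,60,5,'w6c.png'); crop(c,140,200,200,240,10,'w6p.png')
for z in (.058,.05): print(onplane(c,[((257.5)/1.56-.5,(347)/1.56-.5)],z))
E
```

```text
[[ 0.56804842 -0.08669009  0.058     ]]
[[ 0.56544143 -0.09030084  0.05      ]]
```

View pics/w6c.png

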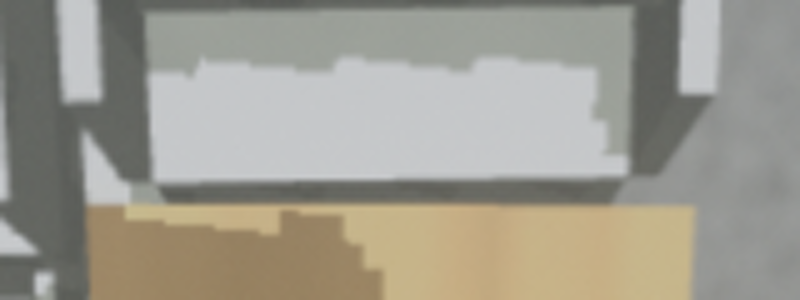

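View pics/w6p.png

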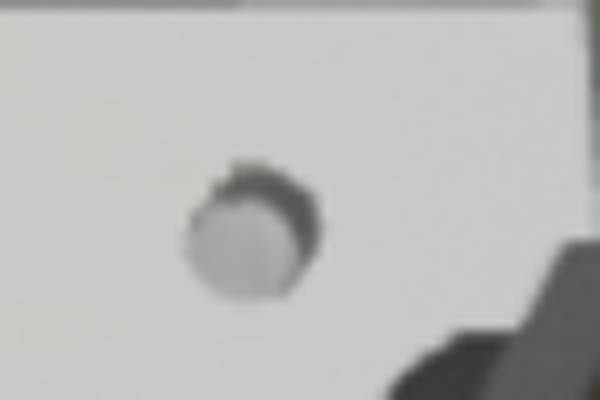

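```bash
python3 - <<'E'
from st import *
c=np.load('c_w6.npy',allow_pickle=True).item()
P,Q=pose()
def show(n,uv,z):
    w=onplane(c,[uv],z)[0]; print(n,w.round(4),'stand rel pin2',np.round([(w-pin2)@X,(w-pin2)@Y],4),'tool',Q.inv().apply(w-P).round(4))
show('pin1',(163.85,224.25),.058)
q=lambda u,v:(180+(u+.5)/5-.5,(v+.5)/5-.5)
show('floorL',q(153,183),.09);show('floorR',q(628,177),.09)
for n,u,v in [('wLo',57,102),('wLi',103,102),('wRi',680,95),('wRo',717,95)]: show(n,q(u,v),.123)
show('bL',q(88,205),P[2]+.009);show('bR',q(694,206),P[2]+.009)
E
```

```text
pin1 [ 0.5674 -0.089   0.058 ] stand rel pin2 [-0.0871 -0.0004] tool [-0.0295 -0.0882  0.0896]
floorL [0.6066 0.0618 0.09  ] stand rel pin2 [-0.0331  0.1458] tool [ 0.1167 -0.0341  0.0577]
floorR [0.6682 0.0687 0.09  ] stand rel pin2 [0.0289 0.1466] tool [0.1174 0.028  0.0578]
wLo [0.6019 0.0612 0.123 ] stand rel pin2 [-0.0379  0.1457] tool [ 0.1166 -0.0388  0.0247]
wLi [0.6068 0.0617 0.123 ] stand rel pin2 [-0.0329  0.1457] tool [ 0.1165 -0.0338  0.0247]
wRi [0.6684 0.0686 0.123 ] stand rel pin2 [0.0291 0.1464] tool [0.1172 0.0281 0.0248]
wRo [0.6724 0.069  0.123 ] stand rel pin2 [0.0331 0.1464] tool [0.1172 0.0321 0.0248]
bL [0.6133 0.0443 0.1567] stand rel pin2 [-0.0282  0.1278] tool [ 0.0986 -0.0291 -0.009 ]
bR [0.6657 0.0496 0.1567] stand rel pin2 [0.0245 0.1277] tool [ 0.0986  0.0236 -0.0089]
```

```bash
python3 -m jog '[[0,0,0.02,0,0,0],[0,0,0.0405,0,0,0],[0,0,0.0405,0,0,0],[0,0,0.0405,0,0,0]]'
python3 - <<'E'
from st import *
P,Q=pose();print(P,Q.as_matrix().round(4))
c=cap('wrist'); np.save('c_w7.npy',c,allow_pickle=True); crop(c,180,0,340,60,5,'w7c.png')
E
```

```text
time_s: 8.7
position: [0.6518, -0.0521, 0.1062]
tool_rot: [-2.109, -2.328, -0.0]
force: [-0.2, 0.1, -1.2]
gripper_width: 0.0523
[ 0.65179262 -0.05206631  0.10624146] [[-9.850e-02  9.951e-01 -2.000e-04]
 [ 9.951e-01  9.850e-02  2.000e-04]
 [ 2.000e-04 -1.000e-04 -1.000e+00]]
```

View pics/w7c.png

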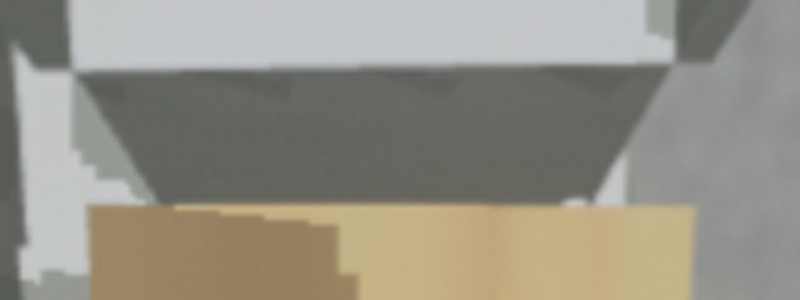

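```bash
python3 - <<'E'
from st import *
c=np.load('c_w7.npy',allow_pickle=True).item(); P,Q=pose(); print(P)
def show(n,uv,z):
    w=onplane(c,[uv],z)[0]; print(n,w.round(4),'stand rel pin2',np.round([(w-pin2)@X,(w-pin2)@Y],4),'tool',Q.inv().apply(w-P).round(4))
q=lambda u,v:(180+(u+.5)/5-.5,(v+.5)/5-.5)
show('fl',q(74,72),.09); show('fr',q(675,66),.09); show('bL',q(88,205),P[2]+.009);show('bR',q(694,206),P[2]+.009)
E
```

```text
[ 0.65207108 -0.0520334   0.10670336]
fl [0.6067 0.0617 0.09  ] stand rel pin2 [-0.033   0.1457] tool [ 0.1177 -0.034   0.0167]
fr [0.6684 0.0684 0.09  ] stand rel pin2 [0.0291 0.1463] tool [0.1183 0.0281 0.0167]
bL [0.6144 0.0439 0.1157] stand rel pin2 [-0.0271  0.1272] tool [ 0.0992 -0.0281 -0.009 ]
bR [0.6678 0.0492 0.1157] stand rel pin2 [0.0265 0.1272] tool [ 0.0992  0.0256 -0.009 ]
```

```bash
python3 -m jog '[[0,-0.0018,0.002,0,0,-0.3],[0,-0.0018,0.002,0,0,-0.3],[0.015,-0.0018,0.002,0,0,-0.3],[0.03,-0.0018,0.002,0,0,-0.3],[0.04,-0.0018,0.002,0,0,-0.3],[0.0488,-0.0018,0.002,0,0,-0.3],[0.0488,-0.0018,0.002,0,0,-0.3],[0.0488,-0.0018,0.002,0,0,-0.3]]'
python3 - <<'E'
from st import *
P,Q=pose();print(P,bot.state()['force'])
c=cap('wrist'); np.save('c_w8.npy',c,allow_pickle=True); crop(c,0,0,512,384,1.56,'w8.png')
c=cap('scene'); crop(c,150,150,280,280,4.5,'s8.png')
E
```

```text
time_s: 9.75
position: [0.6452, -0.0044, 0.1042]
tool_rot: [2.104, 2.333, -0.001]
force: [0.4, 0.4, -1.9]
gripper_width: 0.0523
[ 0.64520085 -0.00437652  0.10420885] [ 0.4320473   0.40005596 -1.9342809 ]
```

View pics/w8.png

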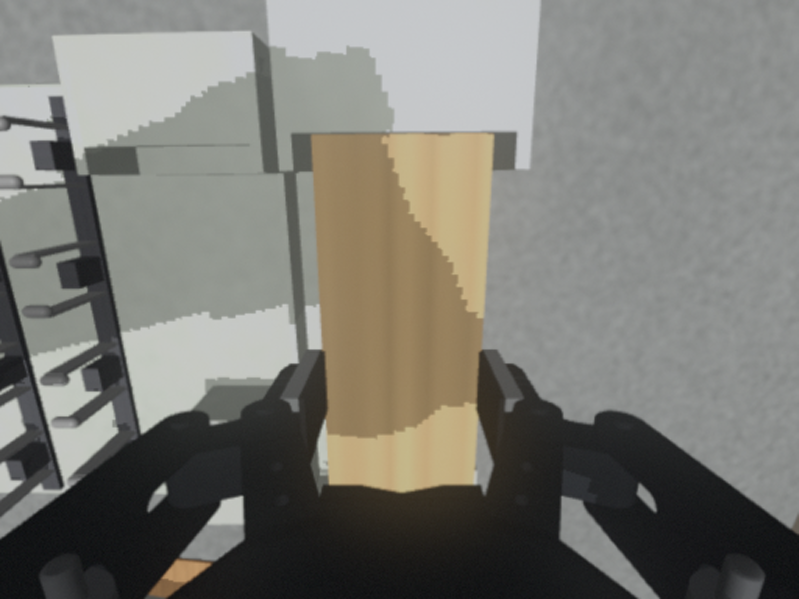

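View pics/s8.png

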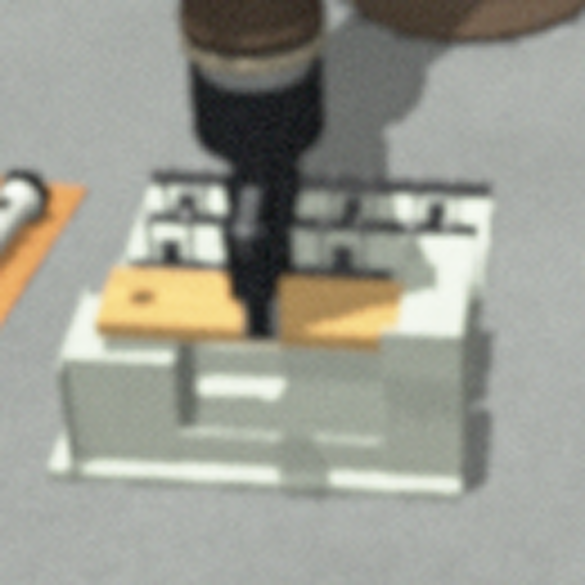

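```bash
python3 -m jog '[[0,0,0.003,0,0,0],[0,0,0.006,0,0,0],[0,0,0.0085,0,0,0],[0,0,0.0105,0,0,0],[0,0,0.0105,0,0,0]]'
python3 - <<'E'
from st import *
P,Q=pose();print(P,bot.state()['force'])
c=cap('scene'); crop(c,150,150,280,280,4.5,'s9.png')
E
```

```text
time_s: 10.48
position: [0.6451, -0.0038, 0.0936]
tool_rot: [-2.103, -2.334, 0.0]
force: [0.2, -0.9, -1.1]
gripper_width: 0.052
[ 0.64510069 -0.00378898  0.09358466] [ 0.20265928 -0.88995877 -1.12031431]
```

View pics/s9.png

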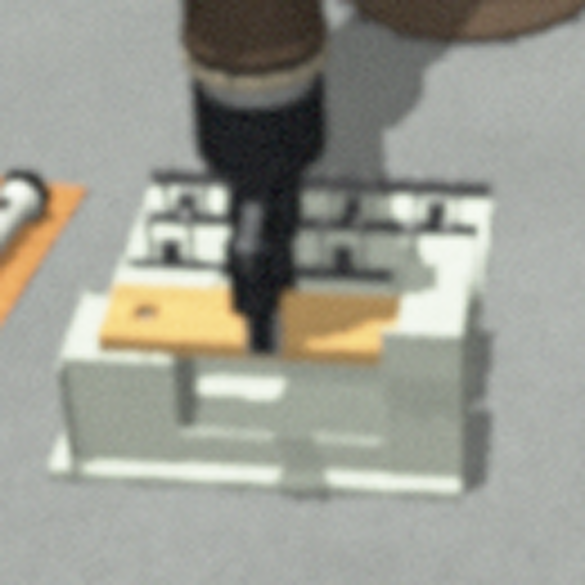

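```bash
python3 -m jog '[[0,0,0.001,0,0,0],[0,0,0.001,0,0,0]]'
python3 -m jog '[[0,0,0,0,0,0],[0,0,0,0,0,0],[0,0,0,0,0,0],[0,0,0,0,0,0],[0,0,-0.03,0,0,0],[0,0,-0.08,0,0,0],[0,0,-0.12,0,0,0],[0,0,-0.12,0,0,0],[0,0,-0.12,0,0,0]]' -1
python3 - <<'E'
from st import *
P,Q=pose();print(P,bot.state()['force'])
c=cap('wrist'); np.save('c_w10.npy',c,allow_pickle=True); crop(c,0,0,512,384,1.56,'w10.png')
print(delta([.434,.337,.20],down(92)))
E
```

```text
time_s: 10.78
position: [0.6452, -0.0038, 0.0929]
tool_rot: [2.103, 2.334, 0.0]
force: [0.1, 0.8, 0.0]
gripper_width: 0.0519
time_s: 11.9
position: [0.6448, -0.0041, 0.2122]
tool_rot: [-2.103, -2.333, 0.001]
force: [0.4, -0.4, -1.0]
gripper_width: 0.0855
[ 0.64475496 -0.00409147  0.21219946] [ 0.37285836 -0.36798209 -0.967544  ]
[0.3611, -0.174, 0.0118, -0.1, 0.02, 3.94]
```

View pics/w10.png

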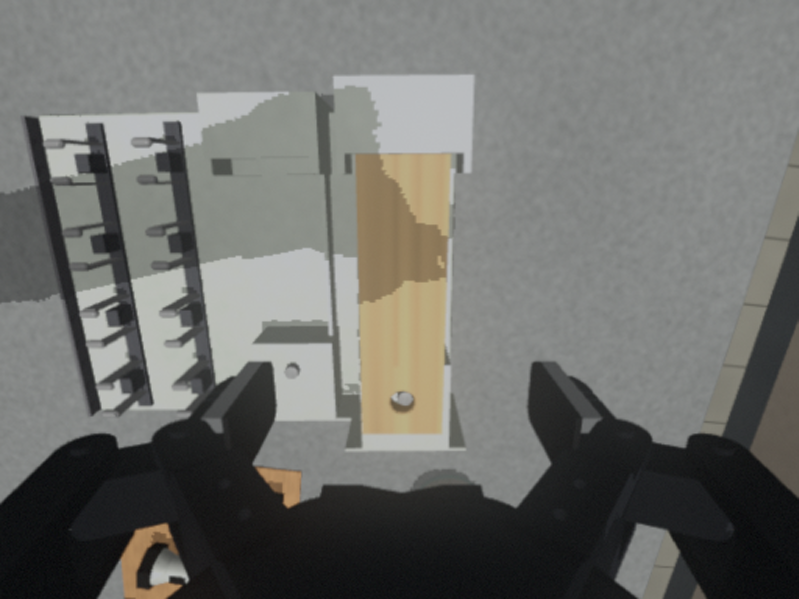

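```bash
python3 -m jog '[[0.06,-0.03,0.0,0,0,1],[0.12,-0.06,0.0,0,0,2],[0.18,-0.09,0.0,0,0,4],[0.24,-0.115,0.0,0,0,4],[0.3,-0.145,0.0,0,0,4],[0.361,-0.174,0.04,0,0,4],[0.361,-0.174,0.06,0,0,4],[0.361,-0.174,0.06,0,0,4],[0.361,-0.174,0.06,0,0,4]]'
python3 - <<'E'
from st import *
P,Q=pose();print(P)
c=cap('wrist'); np.save('c_w11.npy',c,allow_pickle=True); crop(c,0,0,512,384,1.56,'w11.png')
E
```

```text
time_s: 13.08
position: [0.435, 0.3365, 0.1523]
tool_rot: [2.184, 2.258, -0.002]
force: [-0.1, 0.3, 0.0]
gripper_width: 0.0853
[0.43501373 0.33645805 0.152273  ]
```

View pics/w11.png

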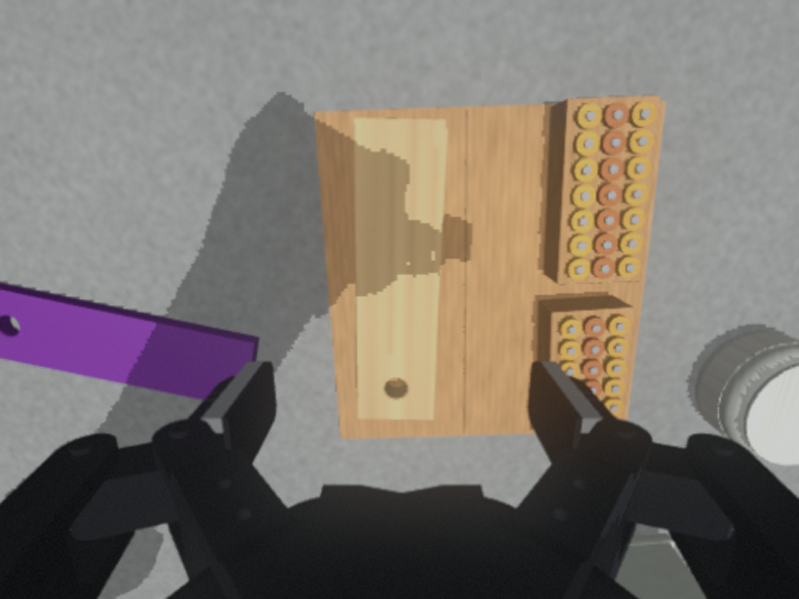

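```bash
python3 - <<'E'
from st import *
c=np.load('c_w11.npy',allow_pickle=True).item(); s=1.56
W=quad(c,[(354,119),(447,121),(433,420),(358,418)],.026,s); m=W.mean(0)
print(delta([m[0],m[1],.017],down(92)))
E
```

```text
mid [0.4313 0.3364 0.026 ] sides mm [ 54.8 199.7  53.7 199.2] dirs deg [-179.44, 90.92]
[0.0003, -0.0044, 0.1358, -0.0, 0.03, -0.14]
```

```bash
python3 -m jog '[[0,-0.004,0.06,0,0,0.9],[0,-0.004,0.11,0,0,0.9],[0,-0.004,0.1358,0,0,0.9],[0,-0.004,0.1358,0,0,0.9],[0,-0.004,0.1358,0,0,0.9]]' -1
python3 -m jog '[[0,0,0,0,0,0],[0,0,0,0,0,0],[0,0,0,0,0,0],[0,0,0,0,0,0],[0,0,0,0,0,0],[0,0,0,0,0,0],[0,0,0,0,0,0]]' 1 50
python3 -m jog '[[0,0,-0.03,0,0,0],[0,0,-0.08,0,0,0],[0,0,-0.12,0,0,0],[0,0,-0.12,0,0,0],[0,0,-0.12,0,0,0]]'
python3 - <<'E'
from st import *
P,Q=pose();print(P)
c=cap('wrist'); np.save('c_w12.npy',c,allow_pickle=True); crop(c,0,0,512,384,1.56,'w12.png')
c=cap('scene'); crop(c,270,150,400,280,4.5,'s12.png')
E
```

```text
time_s: 13.75
position: [0.432, 0.3372, 0.0184]
tool_rot: [2.202, 2.24, 0.003]
force: [0.0, -0.3, 0.2]
gripper_width: 0.0851
time_s: 14.62
position: [0.4315, 0.3374, 0.0186]
tool_rot: [2.201, 2.24, 0.003]
force: [-0.7, -1.9, 10.8]
gripper_width: 0.0518
time_s: 15.25
position: [0.4306, 0.3364, 0.1366]
tool_rot: [2.201, 2.241, -0.001]
force: [-0.1, -0.0, -1.9]
gripper_width: 0.0516
[0.43059095 0.33642308 0.13661155]
```

View pics/w12.png

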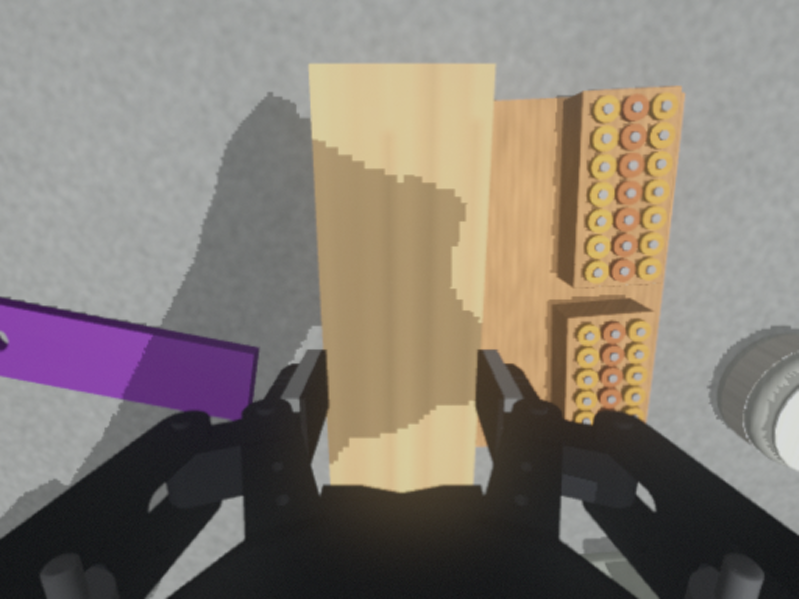

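View pics/s12.png

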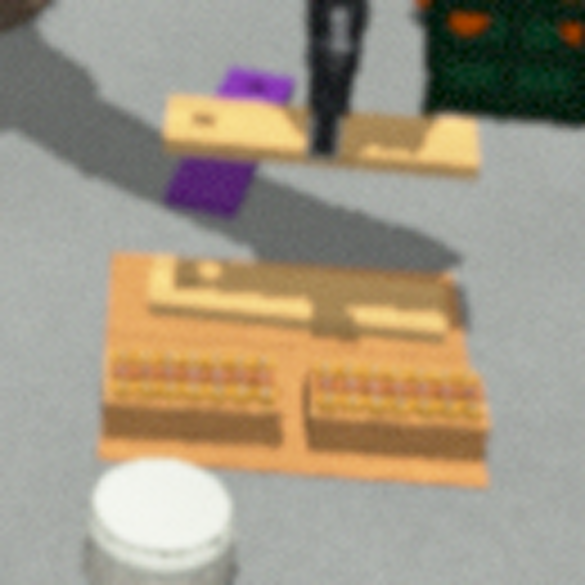

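```bash
sed -i 's/YAW=5.7/YAW=5.9/' st.py; python3 - <<'E'
from st import *
t=np.array([.6452,-.0038,0])-.087*X-.05*Y
print(t,delta([t[0],t[1],.20],down(95.9)),delta([t[0],t[1],.0665],down(95.9)))
E
```

```text
[ 0.56380048 -0.06247809  0.        ] [-0.4012, 0.1263, -0.0639, -0.09, 0.08, -4.85] [-0.4011, 0.1265, 0.0696, -0.09, 0.08, -4.85]
```

```bash
python3 -m jog '[[0,0,-0.05,0,0,0],[-0.05,0.02,-0.065,0,0,-2],[-0.1,0.04,-0.065,0,0,-4.8],[-0.15,0.06,-0.065,0,0,-4.8],[-0.2,0.08,-0.065,0,0,-4.8],[-0.25,0.09,-0.065,0,0,-4.8],[-0.3,0.1,-0.065,0,0,-4.8],[-0.35,0.11,-0.065,0,0,-4.8],[-0.401,0.126,-0.065,0,0,-4.8],[-0.401,0.126,-0.04,0,0,-4.8],[-0.401,0.126,-0.04,0,0,-4.8]]'
python3 -m jog '[[0,0,0.05,0,0,0],[0,0,0.095,0,0,0],[0,0,0.108,0,0,0],[0,0,0.108,0,0,0],[0,0,0.108,0,0,0]]'
python3 - <<'E'
from st import *
P,Q=pose();print(P)
c=cap('wrist'); np.save('c_w13.npy',c,allow_pickle=True); crop(c,0,0,512,384,1.56,'w13.png'); crop(c,180,0,340,60,5,'w13c.png')
E
```

```text
time_s: 16.73
position: [0.5621, -0.0619, 0.1742]
tool_rot: [-2.103, -2.328, 0.004]
force: [0.3, 0.1, -1.3]
gripper_width: 0.0519
time_s: 17.35
position: [0.5653, -0.0611, 0.0709]
tool_rot: [2.103, 2.331, 0.003]
force: [-0.1, 0.1, -0.6]
gripper_width: 0.0516
[ 0.56528384 -0.06111105  0.07086476]
```

View pics/w13.png

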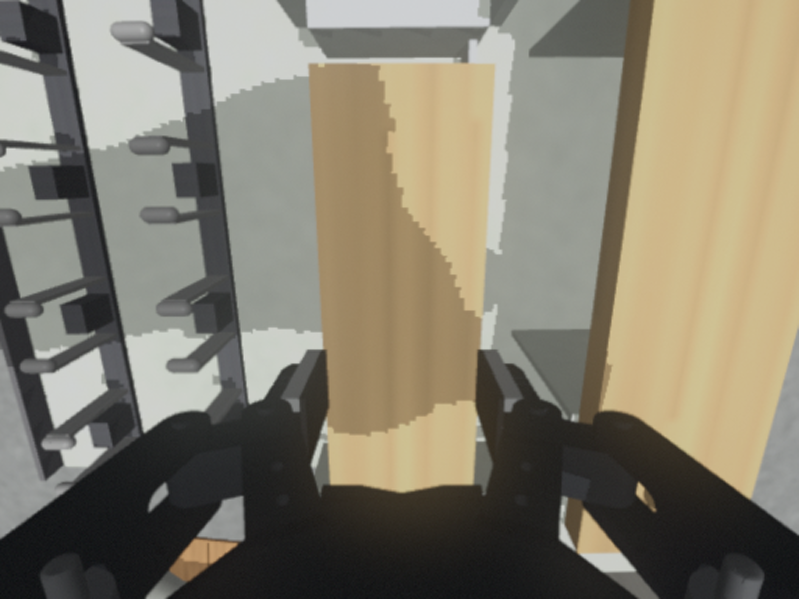

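View pics/w13c.png

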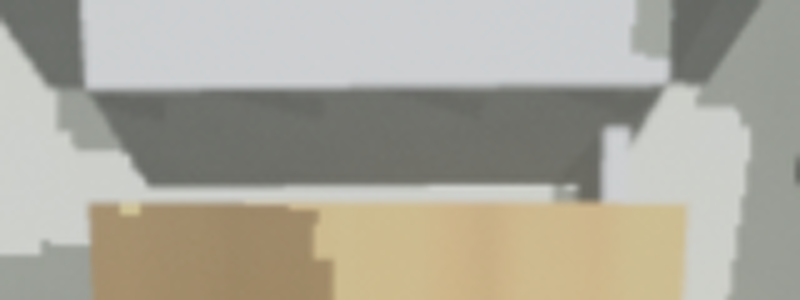

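```bash
python3 - <<'E'
from st import *
c=np.load('c_w13.npy',allow_pickle=True).item(); P,Q=pose(); print(P)
def show(n,uv,z):
    w=onplane(c,[uv],z)[0]; print(n,w.round(4),'stand rel pin1',np.round([(w-pin1)@X,(w-pin1)@Y],4),'tool',Q.inv().apply(w-P).round(4)); return Q.inv().apply(w-P)
q=lambda u,v:(180+(u+.5)/5-.5,(v+.5)/5-.5)
a=show('fl',q(87,91),.05); b=show('fr',q(671,82),.05); 
for dz in (.009,.0075):
  d=show('bL',q(89,204),P[2]+dz);e=show('bR',q(687,205),P[2]+dz)
  print((a+b)/2-(d+e)/2, np.linalg.norm(a-b),np.linalg.norm(d-e))
E
```

```text
[ 0.56526178 -0.06133546  0.0708549 ]
fl [0.5202 0.0521 0.05  ] stand rel pin1 [-0.0331  0.1443] tool [ 0.1175 -0.0333  0.0207]
fr [0.582  0.0594 0.05  ] stand rel pin1 [0.0291 0.1452] tool [0.1184 0.0289 0.0209]
bL [0.5275 0.0349 0.0799] stand rel pin1 [-0.0277  0.1264] tool [ 0.0996 -0.0277 -0.0091]
bR [0.5803 0.0403 0.0799] stand rel pin1 [0.0254 0.1264] tool [ 0.0996  0.0254 -0.009 ]
[ 0.0183569  -0.00101132  0.02983987] 0.06223532985185463 0.05309769406798675
bL [0.5272 0.0352 0.0784] stand rel pin1 [-0.0279  0.1268] tool [ 0.0999 -0.028  -0.0076]
bR [0.5806 0.0407 0.0784] stand rel pin1 [0.0257 0.1267] tool [ 0.0999  0.0257 -0.0075]
[ 0.01801119 -0.00101084  0.0283401 ] 0.06223532985185463 0.05369323621499118
```

```bash
python3 -m jog '[[0,-0.001,0.0045,0,0,-0.2],[0,-0.001,0.0045,0,0,-0.2],[0.015,-0.001,0.0045,0,0,-0.2],[0.03,-0.001,0.0045,0,0,-0.2],[0.04,-0.001,0.0045,0,0,-0.2],[0.0481,-0.001,0.0045,0,0,-0.2],[0.0481,-0.001,0.0045,0,0,-0.2],[0.0481,-0.001,0.0045,0,0,-0.2]]'
python3 -m jog '[[0,0,0.003,0,0,0],[0,0,0.006,0,0,0],[0,0,0.0085,0,0,0],[0,0,0.0105,0,0,0],[0,0,0.0105,0,0,0]]'
python3 - <<'E'
from st import *
P,Q=pose();print(P,bot.state()['force'])
c=cap('scene'); crop(c,150,150,280,280,4.5,'s14.png')
E
```

```text
time_s: 18.4
position: [0.5581, -0.0143, 0.0644]
tool_rot: [2.102, 2.335, -0.001]
force: [0.4, -0.3, -1.8]
gripper_width: 0.0516
time_s: 19.02
position: [0.5584, -0.014, 0.0547]
tool_rot: [2.101, 2.335, -0.0]
force: [-0.8, -0.9, 7.1]
gripper_width: 0.0517
[ 0.55835729 -0.01396941  0.05469677] [-0.84700861 -0.87806014  7.10514225]
```

View pics/s14.png

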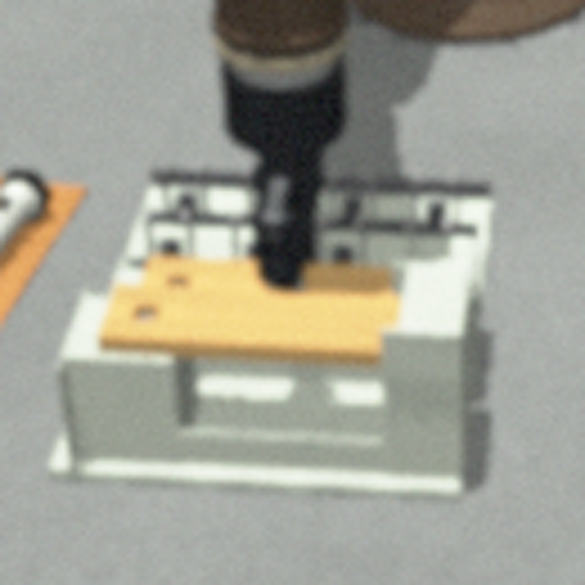

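```bash
python3 -m jog '[[0,0,-0.001,0,0,0],[0,0,-0.001,0,0,0],[0,0,-0.001,0,0,0],[0,0,-0.001,0,0,0]]' -0.55
python3 -m jog '[[0,0,-0.03,0,0,0],[0,0,-0.08,0,0,0],[0,0,-0.13,0,0,0],[0,0,-0.16,0,0,0],[0,0,-0.16,0,0,0],[0,0,-0.16,0,0,0]]'
python3 - <<'E'
from st import *
P,Q=pose();print(P,bot.state()['force'])
c=cap('wrist'); np.save('c_w15.npy',c,allow_pickle=True); crop(c,0,0,512,384,1.56,'w15.png')
E
```

```text
time_s: 19.58
position: [0.558, -0.0138, 0.0549]
tool_rot: [-2.101, -2.335, 0.0]
force: [-0.6, 0.0, -0.4]
gripper_width: 0.0658
time_s: 20.32
position: [0.5576, -0.0141, 0.2142]
tool_rot: [-2.101, -2.335, 0.001]
force: [0.3, -0.3, -1.6]
gripper_width: 0.0662
[ 0.55758271 -0.0140806   0.2141972 ] [ 0.34464927 -0.28931002 -1.55841456]
```

View pics/w15.png

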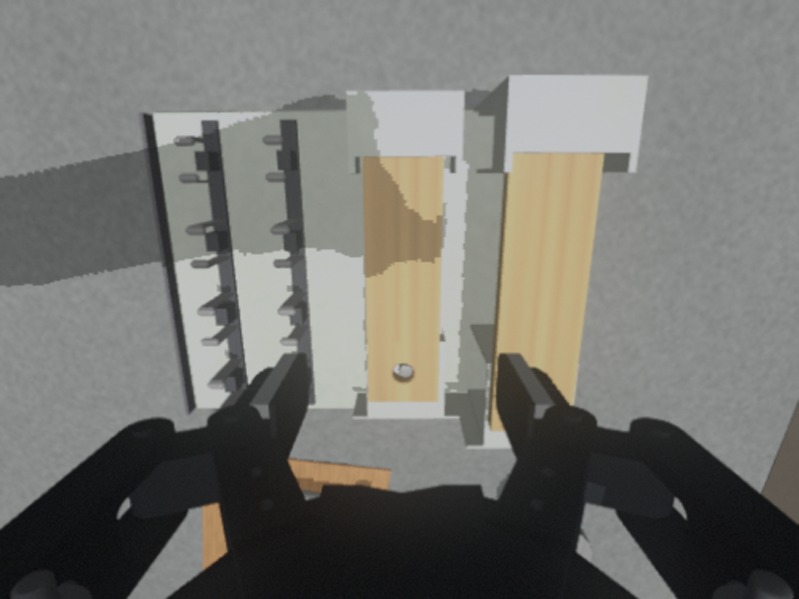

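```bash
python3 - <<'E'
from st import *
c=np.load('c_w15.npy',allow_pickle=True).item(); s=1.56
def w(u,v,z): return onplane(c,[((u+.5)/s-.5,(v+.5)/s-.5)],z)[0]
p=w(402,372,.058); e=(w(369,402,.062)+w(438,402,.062))/2; h=(w(363,156,.062)+w(443,156,.062))/2
print('pin',p,'end',e,'hoodedge',h,np.linalg.norm(e-h), 'yaw',np.degrees(np.arctan2(*(h-e)[:2]*[-1,1])), 'centre from pin',p+.076*Y,'from end',e+.1*Y)
c=np.load('c_w10.npy',allow_pickle=True).item()
p=w(402,400,.098);e=(w(362,433,.102)+w(440,434,.102))/2; h=(w(357,153,.102)+w(451,153,.102))/2
print('pin',p,'end',e,'hoodedge',h,np.linalg.norm(e-h), 'yaw',np.degrees(np.arctan2(*(h-e)[:2]*[-1,1])),'centre from pin',p+.076*Y,'from end',e+.1*Y)
E
```

```text
pin [ 0.56483991 -0.09082336  0.058     ] end [ 0.56849562 -0.11408844  0.062     ] hoodedge [0.54869738 0.06620883 0.062     ] 0.18138102892227984 yaw 6.2664777480840606 centre from pin [ 0.55702768 -0.01522595  0.058     ] from end [ 0.55821637 -0.01461816  0.062     ]
pin [ 0.65196338 -0.08107012  0.098     ] end [ 0.65372817 -0.10425526  0.102     ] hoodedge [0.63654084 0.0761422  0.102     ] 0.18121437704948123 yaw 5.442416102232798 centre from pin [ 0.64415115 -0.00547271  0.098     ] from end [ 0.64344892 -0.00478498  0.102     ]
```

```bash
python3 - <<'E'
from st import *
print(delta([.5637,.2721,.16],down(96)))
E
```

```text
[0.2839, 0.0365, 0.0537, -0.11, -0.0, 0.05]
```

```bash
python3 -m jog '[[0.06,0.01,0,0,0,0],[0.12,0.02,0,0,0,0],[0.18,0.03,0,0,0,0],[0.24,0.036,0.0,0,0,0],[0.284,0.036,0.05,0,0,0],[0.284,0.036,0.054,0,0,0],[0.284,0.036,0.054,0,0,0],[0.284,0.036,0.054,0,0,0]]' -1
python3 - <<'E'
from st import *
P,Q=pose();print(P)
c=cap('wrist'); np.save('c_w16.npy',c,allow_pickle=True); crop(c,0,0,512,384,1.56,'w16.png')
E
```

```text
time_s: 21.38
position: [0.5649, 0.2711, 0.1614]
tool_rot: [2.103, 2.333, 0.0]
force: [0.8, 0.1, 0.5]
gripper_width: 0.0848
[0.56490755 0.27106805 0.16141158]
```

View pics/w16.png

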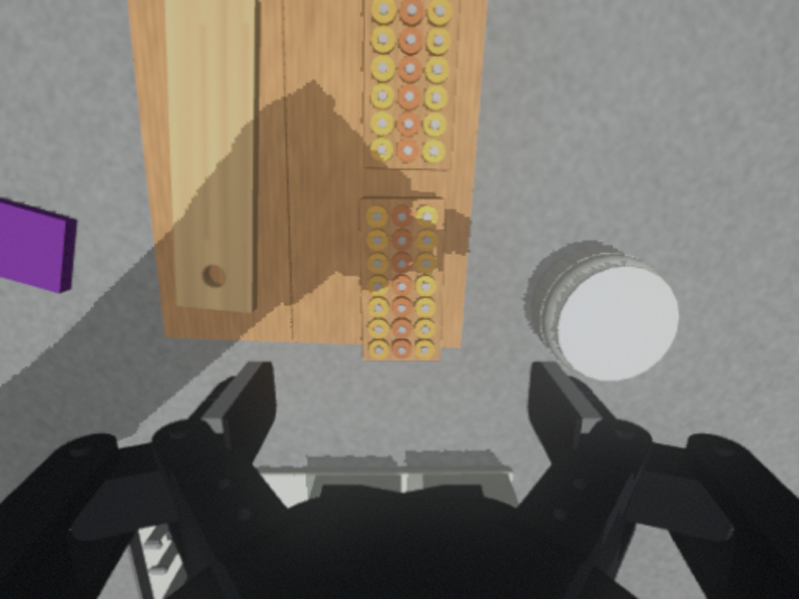

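```bash
python3 - <<'E'
from st import *
c=np.load('c_w16.npy',allow_pickle=True).item(); s=1.56
W=quad(c,[(361,198),(442,198),(439,360),(363,360)],.032,s); m=W.mean(0)
print(delta([m[0],m[1],.013],down(96)))
E
```

```text
mid [0.5637 0.2708 0.032 ] sides mm [ 50.6 109.7  52.7 109.7] dirs deg [-174.03, 95.8]
[-0.0001, -0.0016, 0.1488, 0.08, 0.02, -0.09]
```

```bash
python3 -c "
from st import *
print(bot.state()['time_s'],pose()[0])"
python3 -m jog '[[0,-0.0016,0.06,0,0,0],[0,-0.0016,0.11,0,0,0],[0,-0.0016,0.148,0,0,0],[0,-0.0016,0.148,0,0,0],[0,-0.0016,0.148,0,0,0]]' -1
python3 -m jog '[[0,0,0,0,0,0],[0,0,0,0,0,0],[0,0,0,0,0,0],[0,0,0,0,0,0],[0,0,0,0,0,0],[0,0,0,0,0,0],[0,0,0,0,0,0]]' 1 40
python3 -m jog '[[0,0,-0.03,0,0,0],[0,0,-0.08,0,0,0],[0,0,-0.14,0,0,0],[0,0,-0.19,0,0,0],[0,0,-0.19,0,0,0]]'
python3 - <<'E'
from st import *
P,Q=pose();print(P)
c=cap('wrist'); np.save('c_w17.npy',c,allow_pickle=True); crop(c,0,0,512,384,1.56,'w17.png')
E
```

```text
21.425 [0.56506003 0.27107304 0.16176247]
time_s: 22.05
position: [0.5637, 0.2725, 0.015]
tool_rot: [2.102, 2.334, 0.004]
force: [0.9, 0.9, 0.4]
gripper_width: 0.0852
time_s: 22.92
position: [0.5637, 0.2727, 0.015]
tool_rot: [2.1, 2.334, 0.004]
force: [-0.1, -1.3, 6.8]
gripper_width: 0.0529
time_s: 23.55
position: [0.5639, 0.2738, 0.2079]
tool_rot: [2.099, 2.333, 0.011]
force: [0.2, 0.2, -3.9]
gripper_width: 0.0531
[0.5639322  0.27379783 0.20794983]
```

View pics/w17.png

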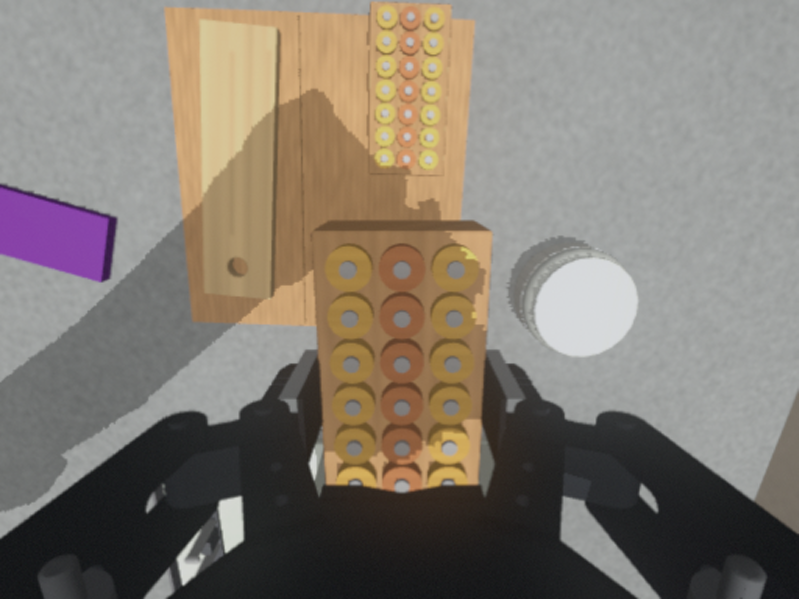

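```bash
python3 - <<'E'
from st import *
c=np.load('c_w17.npy',allow_pickle=True).item(); s=1.56; P,Q=pose()
print(P,Q.as_matrix().round(3))
for dz in (.015,.017,.019):
  W=[Q.inv().apply(onplane(c,[((u+.5)/s-.5,(231.5)/s-.5)],P[2]+dz)[0]-P).round(4) for u in (316,491)]; print(dz,W)
print('rear',delta([.6446,-.0051,.22],down(95.9)))
E
```

```text
[0.56290454 0.27255609 0.20499532] [[-0.105  0.994  0.003]
 [ 0.994  0.105  0.001]
 [ 0.     0.004 -1.   ]]
0.015 [array([ 0.0532, -0.0262, -0.0151]), array([ 0.0532,  0.0274, -0.0149])]
0.017 [array([ 0.0534, -0.0259, -0.0171]), array([ 0.0534,  0.0269, -0.0169])]
0.019 [array([ 0.0537, -0.0255, -0.0191]), array([ 0.0537,  0.0265, -0.0189])]
rear [-0.2847, 0.0521, -0.015, 0.2, -0.03, 0.14]
```

```bash
python3 -m jog '[[-0.05,0.01,-0.01,0,0,0],[-0.11,0.02,-0.01,0,0,0],[-0.17,0.03,-0.01,0,0,0],[-0.22,0.04,-0.01,0,0,0],[-0.265,0.05,-0.01,0,0,0],[-0.283,0.052,-0.01,0,0,0],[-0.283,0.052,0.02,0,0,0],[-0.283,0.052,0.05,0,0,0],[-0.283,0.052,0.05,0,0,0],[-0.283,0.052,0.05,0,0,0]]'
python3 - <<'E'
from st import *
P,Q=pose();print(P,Q.as_matrix().round(3))
print(delta(np.array([.6446,-.0051,.117])+.0017*Y,down(95.9)))
c=cap('wrist'); np.save('c_w18.npy',c,allow_pickle=True); crop(c,0,0,512,384,1.56,'w18.png')
E
```

```text
time_s: 24.85
position: [0.644, -0.0028, 0.1535]
tool_rot: [-2.1, -2.336, -0.001]
force: [-0.1, -0.1, -2.5]
gripper_width: 0.0532
[ 0.64396509 -0.00282848  0.15346725] [[-0.106  0.994  0.   ]
 [ 0.994  0.106  0.001]
 [ 0.001  0.    -1.   ]]
[-0.0006, 0.0004, 0.0365, 0.0, -0.03, 0.2]
```

View pics/w18.png

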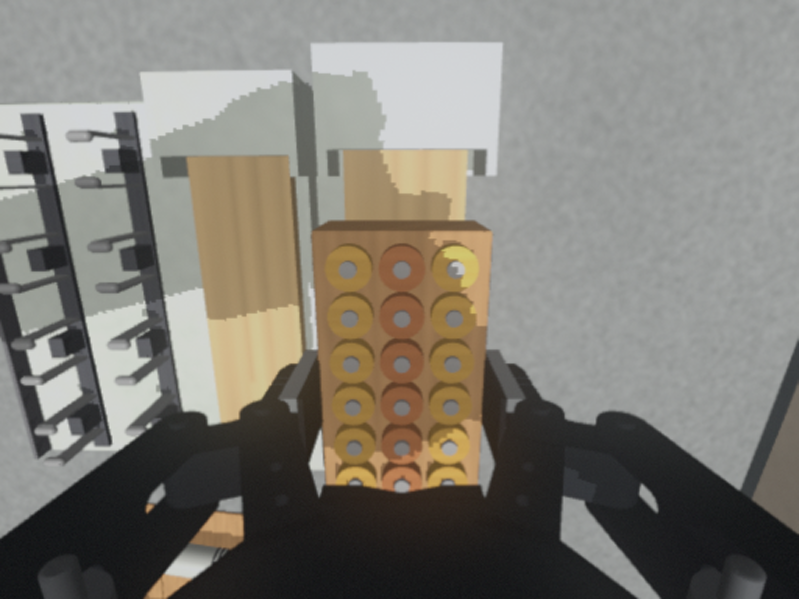

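```bash
python3 -m jog '[[0,0.0004,0.02,0,0,0.2],[0,0.0004,0.03,0,0,0.2],[0,0.0004,0.034,0,0,0.2],[0,0.0004,0.0365,0,0,0.2],[0,0.0004,0.0365,0,0,0.2],[0,0.0004,0.0365,0,0,0.2]]'
```

```text
time_s: 25.65
position: [0.6445, -0.0036, 0.1169]
tool_rot: [2.105, 2.331, 0.001]
force: [0.6, -0.8, -2.4]
gripper_width: 0.0531
```

```bash
python3 -m jog '[[0,0,0.001,0,0,0],[0,0,0.002,0,0,0],[0,0,0.002,0,0,0]]'; python3 -m jog '[[0,0,0.001,0,0,0],[0,0,0.001,0,0,0]]'
```

```text
time_s: 26.02
position: [0.6445, -0.0036, 0.1151]
tool_rot: [2.105, 2.331, 0.0]
force: [-2.3, 0.1, 3.0]
gripper_width: 0.0529
time_s: 26.28
position: [0.6444, -0.0037, 0.1151]
tool_rot: [2.105, 2.331, -0.0]
force: [-4.9, -0.3, 9.6]
gripper_width: 0.0529
```

```bash
python3 -m jog '[[0,0,-0.001,0,0,0],[0,0,-0.001,0,0,0],[0,0,-0.001,0,0,0],[0,0,-0.001,0,0,0]]' -0.55
python3 -m jog '[[0,0,-0.03,0,0,0],[0,0,-0.08,0,0,0],[0,0,-0.12,0,0,0],[0,0,-0.12,0,0,0],[0,0,-0.12,0,0,0]]'
python3 - <<'E'
from st import *
P,Q=pose();print(P)
print(delta([.5562,.3976,.16],down(96)))
c=cap('wrist'); np.save('c_w19.npy',c,allow_pickle=True); crop(c,0,0,512,384,1.56,'w19.png')
E
```

```text
time_s: 26.78
position: [0.6443, -0.0036, 0.1143]
tool_rot: [-2.105, -2.332, 0.0]
force: [0.3, 0.2, 0.1]
gripper_width: 0.0662
time_s: 27.4
position: [0.6439, -0.0039, 0.2338]
tool_rot: [-2.105, -2.332, 0.001]
force: [-0.7, -0.3, -0.8]
gripper_width: 0.0661
[ 0.64394246 -0.00389949  0.23382019]
[0.4084, -0.0464, 0.0737, -0.04, 0.02, -0.16]
```

View pics/w19.png

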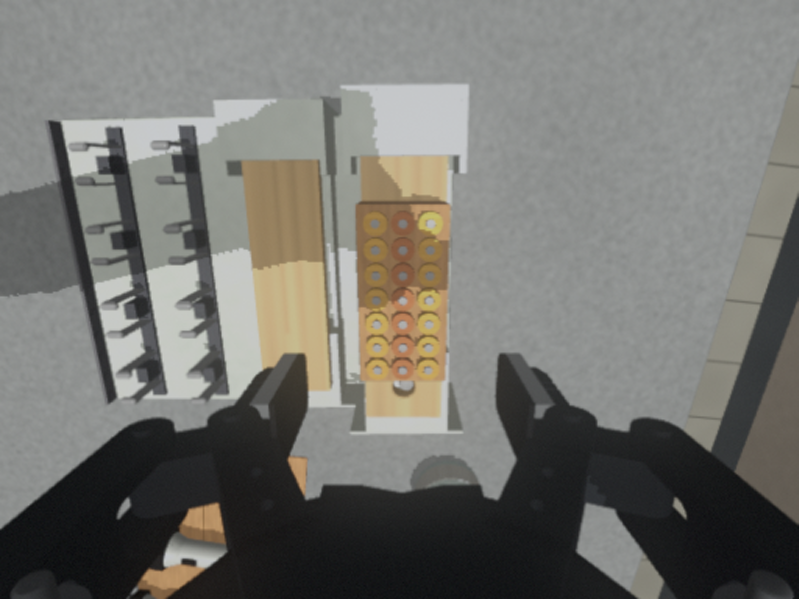

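```bash
python3 - <<'E'
from st import *
c=np.load('c_w19.npy',allow_pickle=True).item(); s=1.56
W=quad(c,[(357,203),(450,203),(445,381),(361,381)],.132,s); m=W.mean(0)
p=onplane(c,[((403.5)/s-.5,(387.5)/s-.5)],.098)[0]; d=m-p; print('tray-pin in stand',d@X,d@Y)
E
python3 -m jog '[[0.06,-0.006,0,0,0,0],[0.12,-0.012,0,0,0,0],[0.18,-0.02,0,0,0,0],[0.24,-0.028,0.0,0,0,0],[0.3,-0.035,0.0,0,0,0],[0.36,-0.04,0.04,0,0,0],[0.408,-0.046,0.074,0,0,0],[0.408,-0.046,0.074,0,0,0],[0.408,-0.046,0.074,0,0,0]]' -1
python3 - <<'E'
from st import *
P,Q=pose();print(P)
c=cap('wrist'); np.save('c_w20.npy',c,allow_pickle=True); crop(c,0,0,512,384,1.56,'w20.png')
E
```

```text
mid [ 0.6439 -0.0056  0.132 ] sides mm [ 52.3 110.3  53.1 110.3] dirs deg [-174.09, 95.8]
tray-pin in stand -1.5265140623617907e-05 0.07735142833699733
time_s: 28.58
position: [0.5564, 0.3972, 0.1589]
tool_rot: [-2.104, -2.333, 0.004]
force: [-0.2, 0.1, 0.7]
gripper_width: 0.0855
[0.55635742 0.39723976 0.15887772]
```

View pics/w20.png

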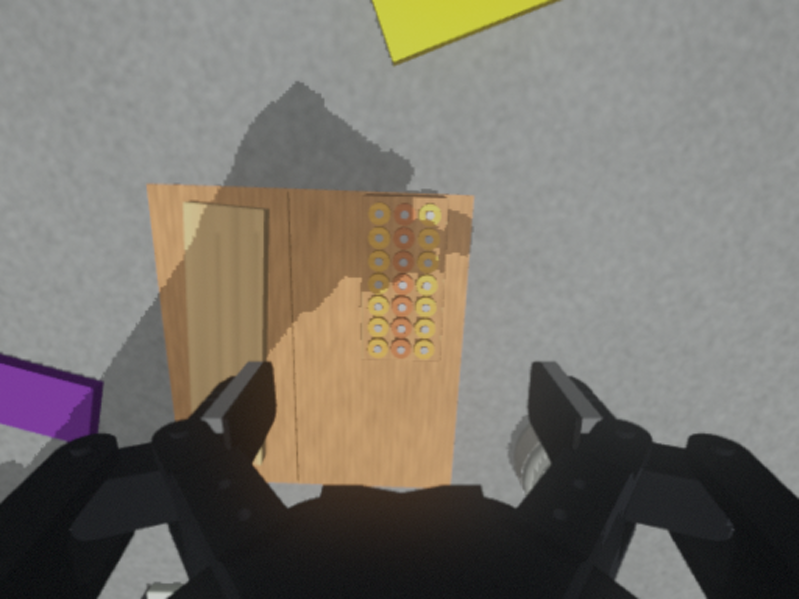

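```bash
python3 - <<'E'
from st import *
c=np.load('c_w20.npy',allow_pickle=True).item(); s=1.56
W=quad(c,[(363,196),(445,196),(440,360),(362,360)],.032,s); m=W.mean(0)
print(pose()[0],delta([m[0],m[1],.015],down(96)))
E
```

```text
mid [0.5554 0.3982 0.032 ] sides mm [ 50.6 109.9  53.6 110. ] dirs deg [-174.0, 94.98]
[0.55749904 0.39640753 0.15987688] [0.0021, -0.0018, 0.1449, -0.03, 0.07, -0.2]
```

```bash
python3 -m jog '[[0.002,-0.0015,0.06,0,0,0.2],[0.002,-0.0015,0.11,0,0,0.2],[0.002,-0.0015,0.145,0,0,0.2],[0.002,-0.0015,0.145,0,0,0.2],[0.002,-0.0015,0.145,0,0,0.2]]' -1
python3 -m jog '[[0,0,0,0,0,0],[0,0,0,0,0,0],[0,0,0,0,0,0],[0,0,0,0,0,0],[0,0,0,0,0,0],[0,0,0,0,0,0],[0,0,0,0,0,0]]' 1 40
python3 -m jog '[[0,0,-0.03,0,0,0],[0,0,-0.08,0,0,0],[0,0,-0.14,0,0,0],[0,0,-0.19,0,0,0],[0,0,-0.19,0,0,0],[0,0,-0.19,0,0,0]]'
python3 - <<'E'
from st import *
P,Q=pose();print(P)
c=cap('wrist'); np.save('c_w21.npy',c,allow_pickle=True); crop(c,0,0,512,384,1.56,'w21.png')
print('front',delta([.5577,-.0148,.22],down(95.9)))
E
```

```text
time_s: 29.25
position: [0.5569, 0.3993, 0.0176]
tool_rot: [2.111, 2.326, 0.004]
force: [0.4, 0.8, 0.3]
gripper_width: 0.0856
time_s: 30.12
position: [0.5563, 0.3999, 0.0176]
tool_rot: [2.109, 2.327, 0.004]
force: [-0.5, -1.5, 6.2]
gripper_width: 0.0527
time_s: 30.88
position: [0.555, 0.3987, 0.2048]
tool_rot: [2.109, 2.328, -0.002]
force: [-0.9, -0.3, -3.6]
gripper_width: 0.0529
[0.55498302 0.39872202 0.20480152]
front [-0.4115, -0.0377, -0.0153, -0.11, 0.11, -0.25]
```

View pics/w21.png

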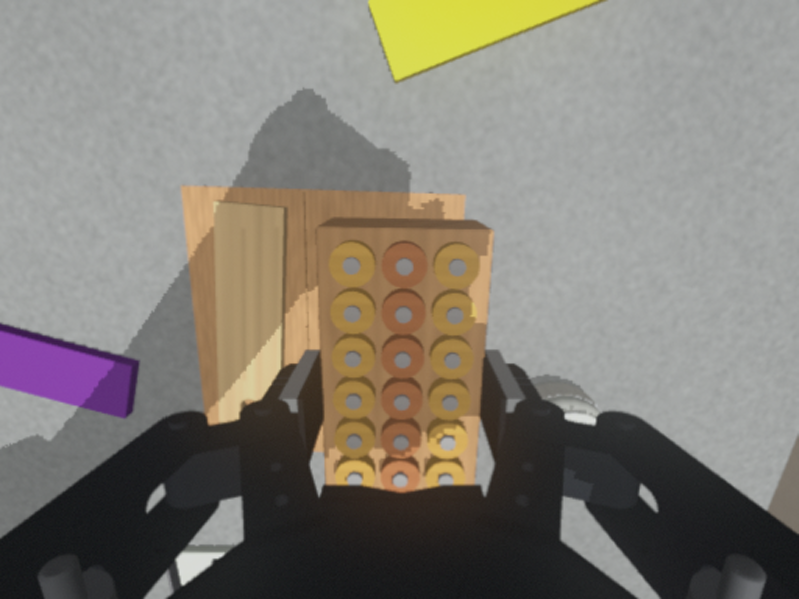

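```bash
python3 - <<'E'
from st import *
c=np.load('c_w21.npy',allow_pickle=True).item(); s=1.56; P,Q=pose()
for dz in (.0125,.0145,.0165):
  W=[Q.inv().apply(onplane(c,[((u+.5)/s-.5,(v+.5)/s-.5)],P[2]+dz)[0]-P) for u,v in ((318,228),(491,230))]; 
  m=(W[0]+W[1])/2; e=W[1]-W[0]; th=np.arctan2(-e[0],e[1]); print(dz,np.linalg.norm(e),m,np.degrees(th), 'centre',m[:2]-.055*np.array([np.cos(th),np.sin(th)]))
# cell column, tops at dz+.006
W=[Q.inv().apply(onplane(c,[((u+.5)/s-.5,(v+.5)/s-.5)],P[2]+.0205)[0]-P) for u,v in ((405,267),(400,480))]; print(W,np.degrees(np.arctan2((W[0]-W[1])[1],(W[0]-W[1])[0])))
E
```

```text
0.0125 0.05304974896953824 [ 5.29017979e-02 -8.35770155e-06 -1.26011340e-02] 0.5997784408356089 centre [-0.00209519 -0.00058409]
0.0145 0.052240504233066816 [ 5.31431130e-02 -2.55309035e-05 -1.46015707e-02] 0.5997784408356049 centre [-0.00185387 -0.00060127]
0.0165 0.05143125949659539 [ 5.33844281e-02 -4.27041054e-05 -1.66020075e-02] 0.5997784408356086 centre [-0.00161256 -0.00061844]
[array([ 4.26933983e-02,  8.65783950e-05, -2.05818256e-02]), array([-0.0318965 , -0.00138897, -0.02043657])] 1.1332878569657212
```

```bash
python3 - <<'E'
from st import *
print(delta([.5581,-.0129,.215],down(96.9)))
E
python3 -m jog '[[-0.05,-0.005,-0.01,0,0,0],[-0.11,-0.01,-0.01,0,0,-0.6],[-0.17,-0.016,-0.01,0,0,-1.2],[-0.23,-0.022,-0.01,0,0,-1.2],[-0.29,-0.027,-0.01,0,0,-1.2],[-0.35,-0.033,-0.01,0,0,-1.2],[-0.395,-0.037,-0.01,0,0,-1.2],[-0.41,-0.037,-0.01,0,0,-1.2],[-0.41,-0.037,-0.01,0,0,-1.2],[-0.41,-0.037,-0.01,0,0,-1.2]]'
python3 - <<'E'
from st import *
P,Q=pose();print(P,Q.as_matrix().round(3))
print(delta([.5581,-.0129,.10],down(96.9)))
E
```

```text
[-0.4097, -0.0372, -0.0103, -0.11, 0.11, -1.25]
time_s: 32.17
position: [0.5585, -0.0102, 0.2151]
tool_rot: [-2.081, -2.352, -0.001]
force: [-0.4, -0.2, -2.8]
gripper_width: 0.0533
[ 0.55847033 -0.0101524   0.21505912] [[-0.122  0.993 -0.001]
 [ 0.993  0.122  0.001]
 [ 0.001 -0.001 -1.   ]]
[-0.0028, -0.0006, 0.1151, -0.04, -0.08, 0.09]
```

```bash
python3 -m jog '[[-0.0026,-0.0006,0.05,0,0,0],[-0.0026,-0.0006,0.09,0,0,0],[-0.0026,-0.0006,0.115,0,0,0],[-0.0026,-0.0006,0.115,0,0,0],[-0.0026,-0.0006,0.115,0,0,0]]'
python3 - <<'E'
from st import *
P,Q=pose();print(P,bot.state()['force'])
print(delta([.5581,-.0129,.079],down(96.9)))
c=cap('wrist'); np.save('c_w22.npy',c,allow_pickle=True); crop(c,0,0,512,384,1.56,'w22.png')
E
```

```text
time_s: 32.8
position: [0.5592, -0.0135, 0.1016]
tool_rot: [2.082, 2.352, 0.002]
force: [-0.5, -0.2, -2.3]
gripper_width: 0.053
[ 0.5592354  -0.01345057  0.10157244] [-0.50232665 -0.197953   -2.29470397]
[0.0007, -0.0011, 0.0226, 0.08, -0.03, 0.05]
```

View pics/w22.png

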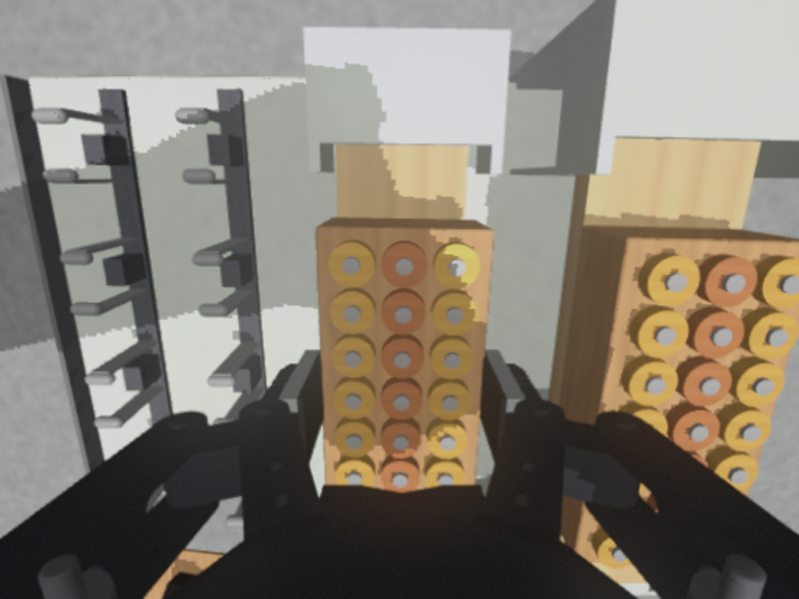

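```bash
python3 -m jog '[[0.0005,-0.001,0.01,0,0,0],[0.0005,-0.001,0.018,0,0,0],[0.0005,-0.001,0.022,0,0,0],[0.0005,-0.001,0.0235,0,0,0],[0.0005,-0.001,0.0235,0,0,0]]'
python3 -m jog '[[0,0,0.001,0,0,0],[0,0,0.0015,0,0,0],[0,0,0.0015,0,0,0]]'
```

```text
time_s: 33.48
position: [0.5572, -0.0147, 0.0776]
tool_rot: [2.085, 2.35, -0.002]
force: [-3.9, 0.4, 5.0]
gripper_width: 0.053
time_s: 33.85
position: [0.5572, -0.0147, 0.0775]
tool_rot: [2.084, 2.349, -0.002]
force: [-10.4, -1.3, 20.4]
gripper_width: 0.0526
```

```bash
python3 -m jog '[[0.0,0,-0.004,0,0,0],[0.0015,0.0008,-0.004,0,0,0],[0.0015,0.0008,-0.004,0,0,0],[0.0015,0.0008,-0.0015,0,0,0],[0.0015,0.0008,-0.0015,0,0,0]]'
```

```text
time_s: 34.48
position: [0.5582, -0.0128, 0.0775]
tool_rot: [2.084, 2.35, -0.0]
force: [-2.7, -1.1, 7.4]
gripper_width: 0.0532
```

```bash
python3 -m jog '[[0,0,0,0,0,0],[0,0,0,0,0,0],[0,0,0,0,0,0],[0,0,0,0,0,0]]' -0.55
python3 -m jog '[[0,0,-0.03,0,0,0],[0,0,-0.08,0,0,0],[0,0,-0.13,0,0,0],[0,0,-0.15,0,0,0],[0,0,-0.15,0,0,0]]'
python3 - <<'E'
from st import *
P,Q=pose();print(P)
c=cap('wrist'); np.save('c_w23.npy',c,allow_pickle=True); crop(c,0,0,512,384,1.56,'w23.png')
E
```

```text
time_s: 34.98
position: [0.5579, -0.013, 0.0768]
tool_rot: [-2.085, -2.35, 0.0]
force: [-2.7, 0.2, -0.6]
gripper_width: 0.0661
time_s: 35.6
position: [0.5594, -0.0128, 0.2288]
tool_rot: [2.083, 2.347, 0.004]
force: [0.3, 0.1, -1.1]
gripper_width: 0.0665
[ 0.55939608 -0.01282902  0.22875438]
```

View pics/w23.png

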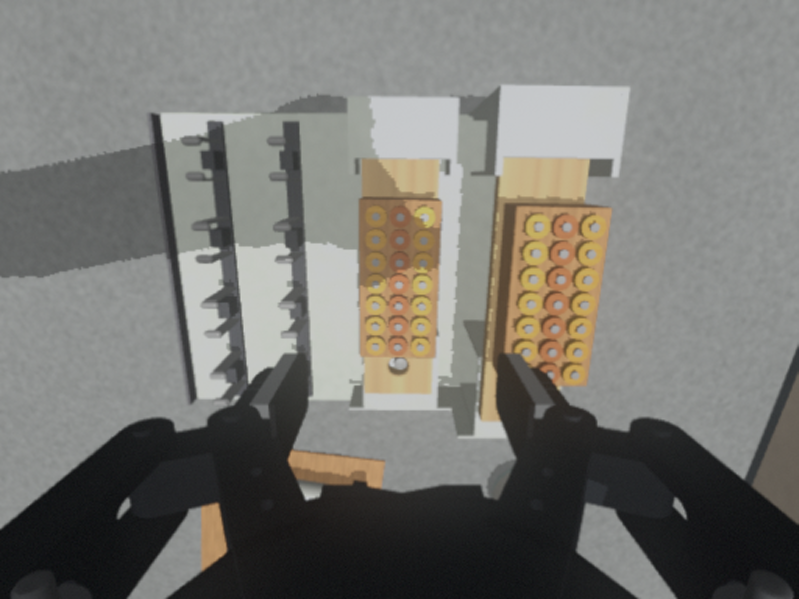

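```bash
python3 - <<'E'
from st import *
c=np.load('c_w23.npy',allow_pickle=True).item(); s=1.56
W=quad(c,[(359,199),(442,200),(436,357),(360,356)],.092,s); m=W.mean(0)
p=onplane(c,[((398.5)/s-.5,(364.5)/s-.5)],.058)[0]; d=m-p; print('tray-pin in stand',d@X,d@Y)
# view pose for torches, tool yaw 6
print(delta([.47,-.33,.25],down(6)))
E
```

```text
mid [ 0.5575 -0.0142  0.092 ] sides mm [ 53.2 109.2  54.  109. ] dirs deg [-173.92, 95.92]
tray-pin in stand -0.0001914319652588523 0.07617121271115915
[-0.3041, -0.1255, -0.0228, 0.1, -0.05, 90.83]
```

```bash
python3 -m jog '[[-0.304,-0.1255,-0.022,0,0,90.8],[-0.304,-0.1255,-0.022,0,0,90.8],[-0.304,-0.1255,-0.022,0,0,90.8],[-0.304,-0.1255,-0.022,0,0,90.8],[-0.304,-0.1255,-0.022,0,0,90.8],[-0.304,-0.1255,-0.022,0,0,90.8],[-0.304,-0.1255,-0.022,0,0,90.8],[-0.304,-0.1255,-0.022,0,0,90.8],[-0.304,-0.1255,-0.022,0,0,90.8],[-0.304,-0.1255,-0.022,0,0,90.8],[-0.304,-0.1255,-0.022,0,0,90.8],[-0.304,-0.1255,-0.022,0,0,90.8]]' -1
python3 - <<'E'
from st import *
P,Q=pose();print(P,bot.state()['joint_pos'])
c=cap('wrist'); np.save('c_w24.npy',c,allow_pickle=True); crop(c,0,0,512,384,1.56,'w24.png')
E
```

```text
time_s: 37.15
position: [0.4696, -0.3298, 0.2486]
tool_rot: [-3.137, -0.167, 0.001]
force: [-0.1, -0.1, 0.8]
gripper_width: 0.0855
[ 0.469604   -0.32975406  0.24859717] [ 0.83773597  0.34124395 -0.40008898  1.68051791  0.14327862  1.14929865
 -1.06468234]
```

View pics/w24.png

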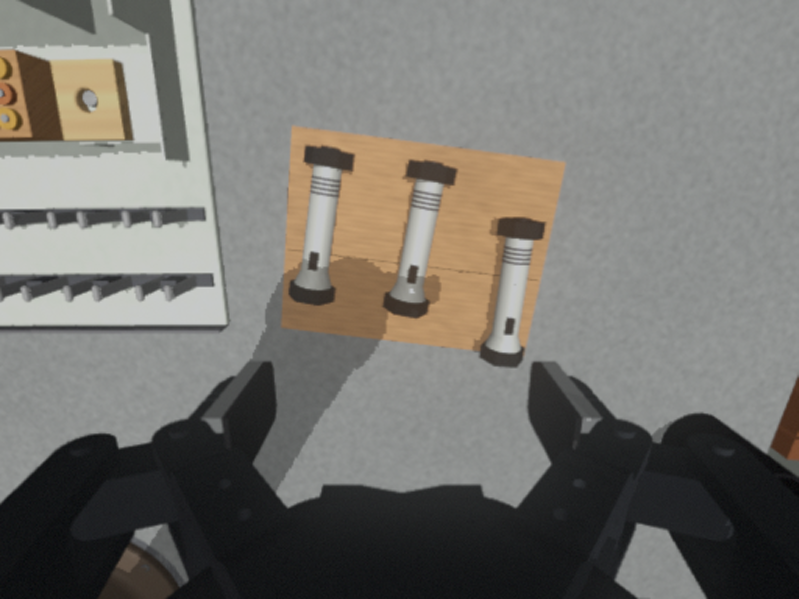

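```bash
python3 - <<'E'
from st import *
c=np.load('c_w24.npy',allow_pickle=True).item(); crop(c,175,85,365,240,4.2,'w24c.png')
E
```

```text
(no output)
```

View pics/w24c.png

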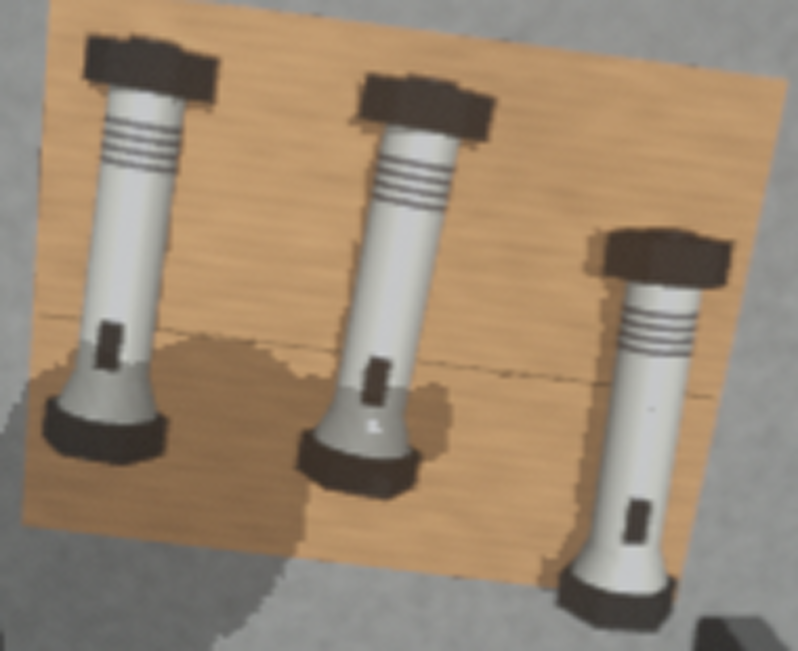

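```bash
python3 - <<'E'
from st import *
c=np.load('c_w24.npy',allow_pickle=True).item()
q=lambda u,v:(175+(u+.5)/4.2-.5,85+(v+.5)/4.2-.5)
def w(a,z): return onplane(c,[q(*a)],z)[0]
T={'a':dict(top=(151,40),topin=(146,95),cone=(118,375),blk=(106,412),end=(104,440),m1=((107,115),(182,120)),m2=((84,330),(159,330))),
 'b':dict(top=(428,78),topin=(421,130),cone=(376,415),blk=(360,450),end=(360,475),m1=((378,150),(457,155)),m2=((343,365),(415,370))),
 'c':dict(top=(669,232),topin=(663,288),cone=(630,550),blk=(617,590),end=(616,612),m1=((623,300),(699,305)),m2=((603,480),(675,482)))}
for k,t in T.items():
    for z in (.02,.024):
      a=(w(t['m1'][0],z)+w(t['m1'][1],z))/2; b=(w(t['m2'][0],z)+w(t['m2'][1],z))/2; d=(a-b)/np.linalg.norm(a-b)
      print(k,z,'m1',a.round(4),'m2',b.round(4),'yaw',np.degrees(np.arctan2(d[1],d[0])).round(2),'w',[np.linalg.norm(w(t[m][0],z)-w(t[m][1],z)).round(4) for m in('m1','m2')])
    print({n:round(float((w(t[n],zz)-a)@d),4) for n,zz in (('top',.038),('topin',.032),('cone',.032),('blk',.038),('end',.038))})
E
```

```text
a 0.02 m1 [ 0.5289 -0.2595  0.02  ] m2 [ 0.4609 -0.2561  0.02  ] yaw -2.85 w [np.float64(0.0234), np.float64(0.0246)]
a 0.024 m1 [ 0.529  -0.2602  0.024 ] m2 [ 0.4617 -0.2568  0.024 ] yaw -2.85 w [np.float64(0.0232), np.float64(0.0244)]
{'top': 0.0225, 'topin': 0.0068, 'cone': -0.0804, 'blk': -0.0914, 'end': -0.1008}
b 0.02 m1 [ 0.5274 -0.3456  0.02  ] m2 [ 0.4575 -0.3415  0.02  ] yaw -3.37 w [np.float64(0.0249), np.float64(0.0239)]
b 0.024 m1 [ 0.5275 -0.3453  0.024 ] m2 [ 0.4583 -0.3413  0.024 ] yaw -3.37 w [np.float64(0.0247), np.float64(0.0236)]
{'top': 0.0218, 'topin': 0.0069, 'cone': -0.0833, 'blk': -0.094, 'end': -0.1023}
c 0.02 m1 [ 0.4889 -0.4304  0.02  ] m2 [ 0.4278 -0.4339  0.02  ] yaw 3.33 w [np.float64(0.025), np.float64(0.0246)]
c 0.024 m1 [ 0.4894 -0.4292  0.024 ] m2 [ 0.429  -0.4327  0.024 ] yaw 3.33 w [np.float64(0.0247), np.float64(0.0243)]
{'top': 0.0237, 'topin': 0.0057, 'cone': -0.0823, 'blk': -0.0944, 'end': -0.1023}
```

```bash
python3 - <<'E'
from st import *
print(delta([.36,-.04,.17],down(5.9)))
E
```

```text
[-0.0782, -0.2998, 0.0788, -0.01, 0.01, 0.19]
```

```bash
python3 -m jog '[[-0.02,-0.06,0,0,0,0],[-0.03,-0.12,0,0,0,0],[-0.05,-0.18,0.03,0,0,0],[-0.07,-0.24,0.06,0,0,0],[-0.078,-0.3,0.079,0,0,0.2],[-0.078,-0.3,0.079,0,0,0.2],[-0.078,-0.3,0.079,0,0,0.2],[-0.078,-0.3,0.079,0,0,0.2]]' -1
python3 - <<'E'
from st import *
P,Q=pose();print(P)
c=cap('wrist'); np.save('c_w25.npy',c,allow_pickle=True); crop(c,0,0,512,384,1.56,'w25.png')
crop(c,120,130,400,240,2.8,'w25c.png')
E
```

```text
time_s: 38.2
position: [0.3612, -0.0405, 0.1704]
tool_rot: [3.137, 0.159, 0.002]
force: [0.1, 0.0, -0.4]
gripper_width: 0.0853
[ 0.36122563 -0.04049231  0.17040351]
```

View pics/w25.png

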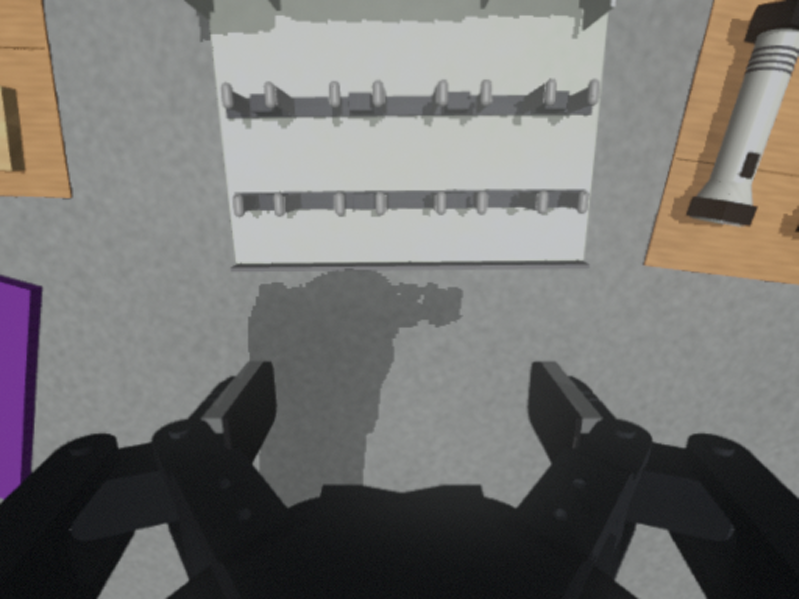

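```bash
python3 - <<'E'
from st import *
c=np.load('c_w25.npy',allow_pickle=True).item(); s=1.56
r=[(227,95),(270,95),(335,93),(378,93),(442,91.5),(486,91.5),(550,92),(593,92)]; f=[(239,204),(280,204),(340,203.5),(380,203),(441,202),(482,202),(543,201),(584,201)]
g=lambda L:onplane(c,[((u+.5)/s-.5,(v+.5)/s-.5) for u,v in L],.057)
A=g(r).reshape(4,2,3).mean(1);B=g(f).reshape(4,2,3).mean(1)
M=(A+B)/2; print(A.round(4),B.round(4),'\n',M.round(4)); d=A-B; print(np.linalg.norm(d,axis=1),np.degrees(np.arctan2(d[:,1],d[:,0])))
e=M[0]-M[3]; print(np.linalg.norm(e)/3,np.degrees(np.arctan2(-e[0],e[1])))
print([np.round([(m-pin1)@X,(m-pin1)@Y],4) for m in M])
E
```

```text
[[ 0.4623  0.0555  0.057 ]
 [ 0.4693 -0.0042  0.057 ]
 [ 0.4761 -0.0633  0.057 ]
 [ 0.4823 -0.1227  0.057 ]] [[ 0.4032  0.0483  0.057 ]
 [ 0.4096 -0.0107  0.057 ]
 [ 0.4165 -0.0702  0.057 ]
 [ 0.4233 -0.1301  0.057 ]] 
 [[ 0.4328  0.0519  0.057 ]
 [ 0.4394 -0.0074  0.057 ]
 [ 0.4463 -0.0667  0.057 ]
 [ 0.4528 -0.1264  0.057 ]]
[0.05953909 0.05998963 0.0600608  0.05940932] [6.91351676 6.29431732 6.58516991 7.08448294]
0.059818339806129724 6.403494256194622
[array([-0.1201,  0.1531]), array([-0.1196,  0.0933]), array([-0.1189,  0.0337]), array([-0.1185, -0.0264])]
```

```bash
python3 - <<'E'
from st import *
print(delta([.4914,-.2576,.17],down(-2.85)))
E
```

```text
[0.1077, 0.229, 0.0005, 0.01, -0.05, 8.62]
```

```bash
python3 -m jog '[[0.03,0.055,-0.02,0,0,4],[0.055,0.11,-0.02,0,0,8.6],[0.08,0.165,-0.02,0,0,8.6],[0.108,0.22,-0.02,0,0,8.6],[0.108,0.229,0.05,0,0,8.6],[0.108,0.229,0.05,0,0,8.6],[0.108,0.229,0.05,0,0,8.6]]' -0.3
python3 - <<'E'
from st import *
P,Q=pose();print(P)
c=cap('wrist'); np.save('c_w26.npy',c,allow_pickle=True); crop(c,0,0,512,384,1.56,'w26.png')
E
```

```text
time_s: 39.12
position: [0.491, -0.2561, 0.1204]
tool_rot: [-3.14, 0.075, 0.002]
force: [-0.8, 0.1, 0.8]
gripper_width: 0.0555
[ 0.49101463 -0.25613383  0.1203505 ]
```

View pics/w26.png

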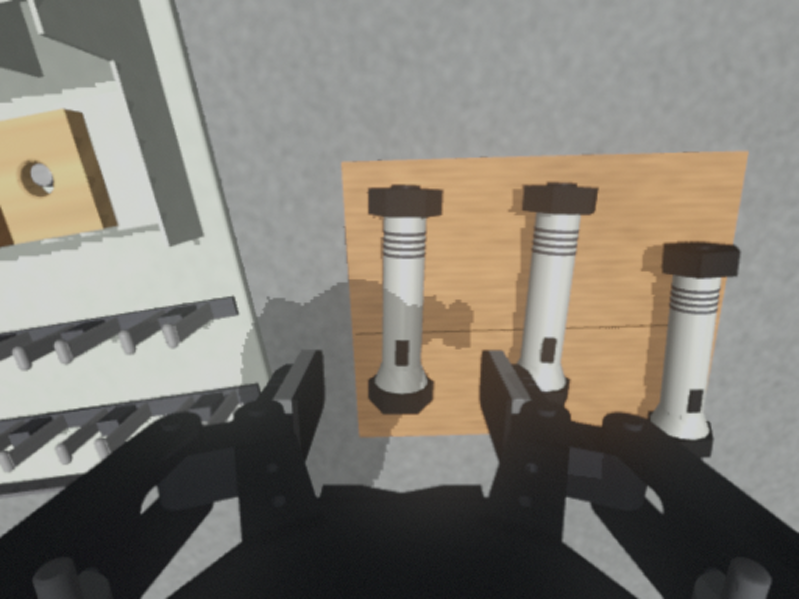

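```bash
python3 -m jog '[[0,0.001,0.05,0,0,0],[0,0.001,0.09,0,0,0],[0,0.001,0.111,0,0,0],[0,0.001,0.111,0,0,0],[0,0.001,0.111,0,0,0]]'
python3 -m jog '[[0,0,0,0,0,0],[0,0,0,0,0,0],[0,0,0,0,0,0],[0,0,0,0,0,0],[0,0,0,0,0,0],[0,0,0,0,0,0],[0,0,0,0,0,0]]' 1 60
python3 -m jog '[[0,0,-0.03,0,0,0],[0,0,-0.08,0,0,0],[0,0,-0.12,0,0,0],[0,0,-0.12,0,0,0],[0,0,-0.12,0,0,0]]'
python3 - <<'E'
from st import *
P,Q=pose();print(P,Q.as_matrix().round(3))
c=cap('wrist'); np.save('c_w27.npy',c,allow_pickle=True); crop(c,0,0,512,384,1.56,'w27.png')
print(delta([.4394,-.0074,.15],down(6.3)))
E
```

```text
time_s: 39.8
position: [0.4928, -0.2578, 0.0113]
tool_rot: [3.139, -0.075, 0.005]
force: [0.9, -0.5, 0.5]
gripper_width: 0.0557
time_s: 40.67
position: [0.492, -0.2578, 0.0105]
tool_rot: [3.14, -0.076, 0.003]
force: [-0.8, 1.7, 9.4]
gripper_width: 0.0224
time_s: 41.3
position: [0.4906, -0.2575, 0.1286]
tool_rot: [3.141, -0.076, -0.001]
force: [0.0, -0.3, -2.7]
gripper_width: 0.0218
[ 0.49064166 -0.25746743  0.12856472] [[ 0.999 -0.048 -0.001]
 [-0.048 -0.999 -0.   ]
 [-0.001  0.    -1.   ]]
[-0.0629, -0.2471, -0.0218, -0.04, 0.1, -9.06]
```

View pics/w27.png

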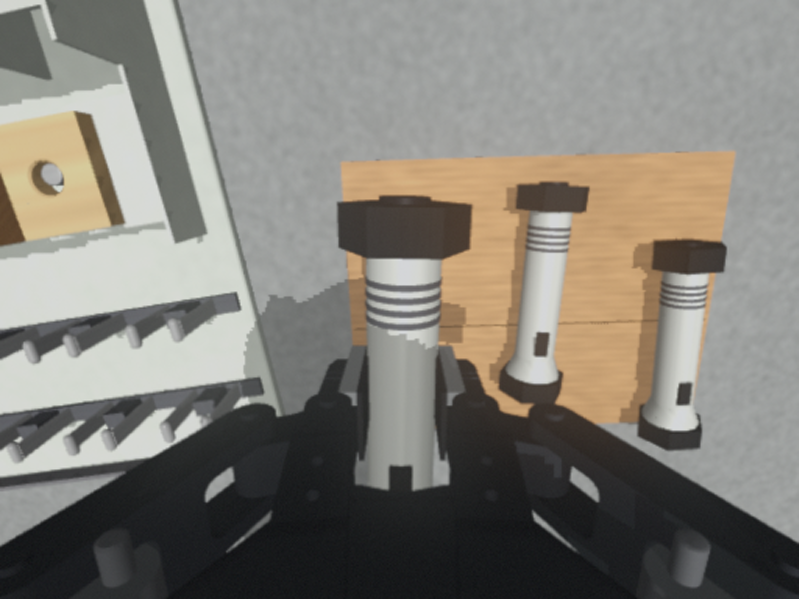

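```bash
python3 -m jog '[[-0.01,-0.05,-0.022,0,0,0],[-0.025,-0.1,-0.022,0,0,-4],[-0.04,-0.15,-0.022,0,0,-9],[-0.05,-0.2,-0.022,0,0,-9],[-0.063,-0.247,-0.022,0,0,-9],[-0.063,-0.247,-0.022,0,0,-9],[-0.063,-0.247,-0.022,0,0,-9],[-0.063,-0.247,-0.022,0,0,-9]]'
python3 - <<'E'
from st import *
P,Q=pose();print(P,Q.as_matrix().round(3))
c=cap('wrist'); np.save('c_w28.npy',c,allow_pickle=True); crop(c,0,0,512,384,1.56,'w28.png')
print(delta([.4394,-.0074,.08],down(6.3)))
E
```

```text
time_s: 42.35
position: [0.4401, -0.0089, 0.1504]
tool_rot: [-3.137, -0.168, 0.002]
force: [-0.7, -0.3, -2.2]
gripper_width: 0.022
[ 0.44012354 -0.00893178  0.15043497] [[ 0.994  0.107 -0.001]
 [ 0.107 -0.994 -0.   ]
 [-0.001 -0.    -1.   ]]
[-0.0006, -0.0015, 0.0705, -0.0, 0.05, -0.17]
```

View pics/w28.png

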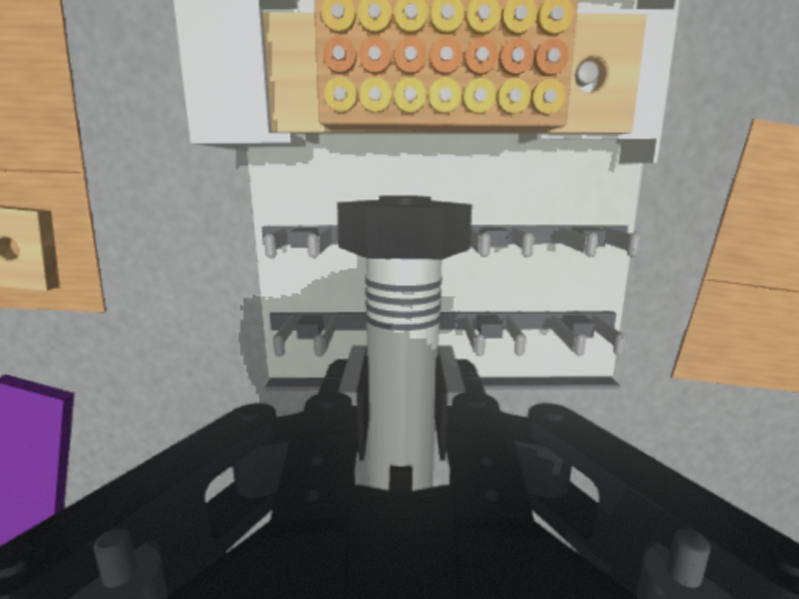

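```bash
python3 -m jog '[[0,-0.0012,0.03,0,0,-0.1],[0,-0.0012,0.06,0,0,-0.1],[0,-0.0012,0.083,0,0,-0.1],[0,-0.0012,0.083,0,0,-0.1],[0,-0.0012,0.083,0,0,-0.1]]'
python3 - <<'E'
from st import *
P,Q=pose();print(P,bot.state()['force'])
c=cap('wrist'); np.save('c_w29.npy',c,allow_pickle=True); crop(c,0,0,512,384,1.56,'w29.png')
E
```

```text
time_s: 43.02
position: [0.4406, -0.0068, 0.0686]
tool_rot: [-3.137, -0.173, -0.001]
force: [-0.4, -0.3, -1.1]
gripper_width: 0.0221
[ 0.44056174 -0.00683585  0.06855172] [-0.39099476 -0.33274172 -1.14632945]
```

View pics/w29.png

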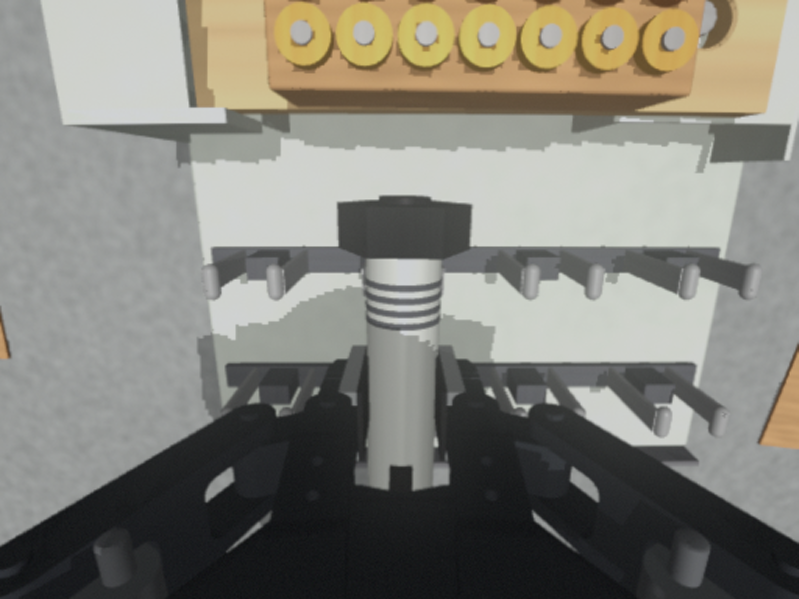

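```bash
python3 -m jog '[[0,0,0.008,0,0,0],[0,0,0.014,0,0,0],[0,0,0.02,0,0,0],[0,0,0.026,0,0,0],[0,0,0.031,0,0,0],[0,0,0.034,0,0,0],[0,0,0.034,0,0,0]]'
```

```text
time_s: 43.95
position: [0.44, -0.0068, 0.0351]
tool_rot: [3.135, 0.173, -0.0]
force: [-6.7, -1.6, 23.5]
gripper_width: 0.0217
```

```bash
python3 -m jog '[[0,0,-0.0005,0,0,0],[0,0,-0.0005,0,0,0],[0,0,-0.0005,0,0,0]]' -0.1
python3 -m jog '[[0,0,-0.03,0,0,0],[0,0,-0.08,0,0,0],[-0.05,0,-0.12,0,0,0],[-0.07,0,-0.12,0,0,0],[-0.07,0,-0.12,0,0,0]]'
python3 - <<'E'
from st import *
P,Q=pose();print(P,bot.state()['force'])
c=cap('wrist'); np.save('c_w30.npy',c,allow_pickle=True); crop(c,0,0,512,384,1.56,'w30.png')
print(delta([.49,-.3434,.16],down(-3.4)))
E
```

```text
time_s: 44.32
position: [0.4399, -0.0065, 0.0342]
tool_rot: [-3.137, -0.174, 0.001]
force: [0.9, -0.1, 0.2]
gripper_width: 0.0473
time_s: 44.95
position: [0.3695, -0.0149, 0.1548]
tool_rot: [3.135, 0.172, 0.001]
force: [-0.9, -0.7, 0.6]
gripper_width: 0.0473
[ 0.36949764 -0.01490765  0.15477997] [-0.90435686 -0.66200103  0.62992877]
[0.0826, 0.3399, -0.005, 0.05, -0.05, 9.7]
```

View pics/w30.png

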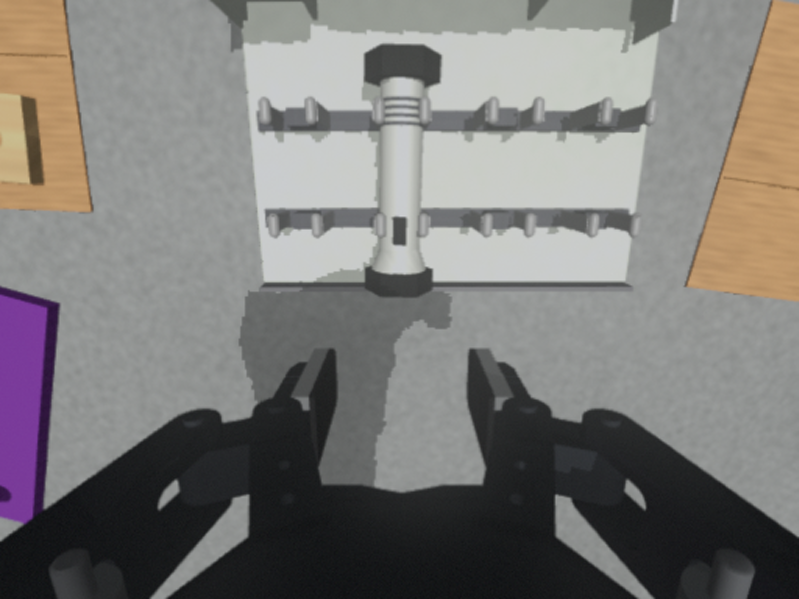

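```bash
python3 -m jog '[[0.02,0.055,-0.01,0,0,4],[0.035,0.115,-0.01,0,0,9.7],[0.05,0.175,-0.01,0,0,9.7],[0.065,0.235,-0.01,0,0,9.7],[0.08,0.295,-0.005,0,0,9.7],[0.0826,0.339,0.03,0,0,9.7],[0.0826,0.34,0.03,0,0,9.7],[0.0826,0.34,0.03,0,0,9.7]]' -0.3
python3 - <<'E'
from st import *
P,Q=pose();print(P)
c=cap('wrist'); np.save('c_w31.npy',c,allow_pickle=True); crop(c,0,0,512,384,1.56,'w31.png')
print(delta([.49,-.3434,.010],down(-3.4)))
E
```

```text
time_s: 46.0
position: [0.4908, -0.3422, 0.1232]
tool_rot: [-3.138, 0.091, 0.002]
force: [-0.3, 0.3, 0.2]
gripper_width: 0.0551
[ 0.49076363 -0.34218209  0.12320881]
[-0.001, 0.0019, 0.1141, -0.06, 0.0, 0.13]
```

View pics/w31.png

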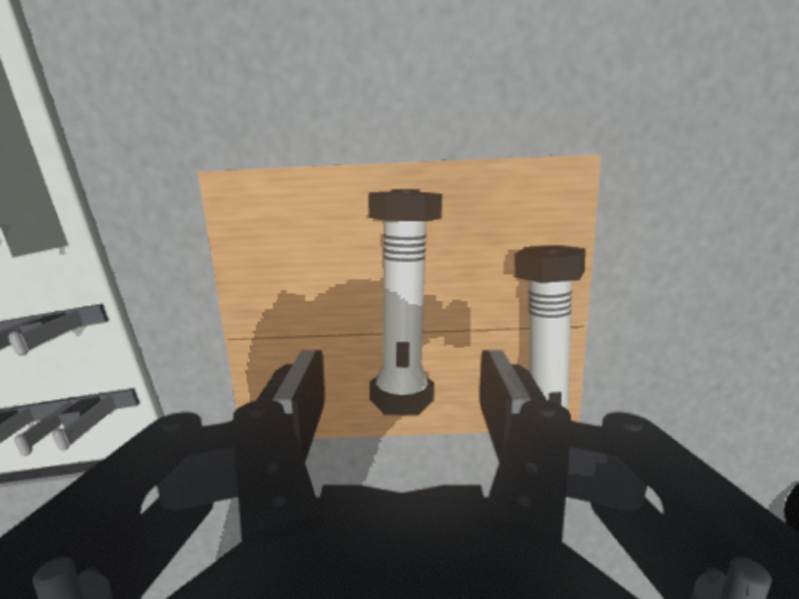

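```bash
python3 -m jog '[[0,0.001,0.05,0,0,0],[0,0.001,0.09,0,0,0],[0,0.001,0.1135,0,0,0],[0,0.001,0.1135,0,0,0],[0,0.001,0.1135,0,0,0]]'
python3 -m jog '[[0,0,0,0,0,0],[0,0,0,0,0,0],[0,0,0,0,0,0],[0,0,0,0,0,0],[0,0,0,0,0,0],[0,0,0,0,0,0],[0,0,0,0,0,0]]' 1 60
python3 -m jog '[[0,0,-0.03,0,0,0],[0,0,-0.08,0,0,0],[0,0,-0.14,0,0,0],[0,0,-0.14,0,0,0],[0,0,-0.14,0,0,0]]'
python3 - <<'E'
from st import *
P,Q=pose();print(P,Q.as_matrix().round(3))
c=cap('wrist'); np.save('c_w32.npy',c,allow_pickle=True); crop(c,0,0,512,384,1.56,'w32.png')
print(delta([.4463,-.0667,.15],down(6.3)))
E
```

```text
time_s: 46.68
position: [0.4915, -0.3437, 0.0127]
tool_rot: [3.139, -0.09, 0.003]
force: [0.3, -0.6, 0.1]
gripper_width: 0.0554
time_s: 47.55
position: [0.4909, -0.3444, 0.0125]
tool_rot: [3.139, -0.093, 0.003]
force: [-1.4, 1.0, 6.8]
gripper_width: 0.0222
time_s: 48.18
position: [0.4895, -0.344, 0.1508]
tool_rot: [3.14, -0.092, -0.001]
force: [-0.7, 0.4, -2.5]
gripper_width: 0.0218
[ 0.48952498 -0.3440399   0.15079948] [[ 0.998 -0.059 -0.   ]
 [-0.059 -0.998 -0.   ]
 [-0.     0.    -1.   ]]
[-0.0589, -0.2741, 0.0001, -0.05, 0.11, -9.66]
```

View pics/w32.png

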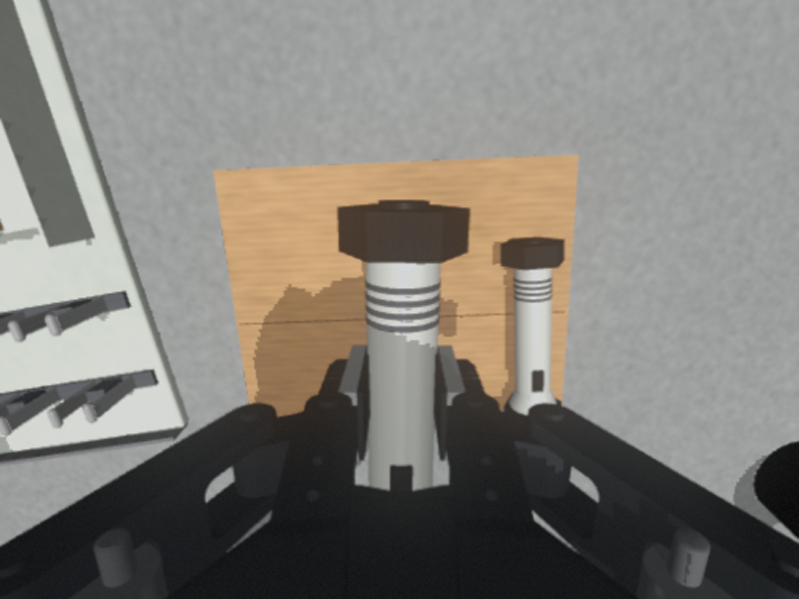

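```bash
python3 -m jog '[[-0.01,-0.055,0,0,0,0],[-0.02,-0.11,0,0,0,-4],[-0.035,-0.165,0,0,0,-9.6],[-0.05,-0.22,0,0,0,-9.6],[-0.059,-0.274,0,0,0,-9.6],[-0.059,-0.274,0,0,0,-9.6],[-0.059,-0.274,0,0,0,-9.6],[-0.059,-0.274,0,0,0,-9.6]]'
python3 - <<'E'
from st import *
print(pose()[0],delta([.4463,-.0667,.07],down(6.3)))
E
```

```text
time_s: 49.22
position: [0.447, -0.0683, 0.1503]
tool_rot: [-3.137, -0.168, 0.002]
force: [-0.8, -0.5, -1.6]
gripper_width: 0.0217
[ 0.44696178 -0.06829687  0.1503142 ] [-0.0004, -0.0016, 0.0803, -0.02, 0.07, -0.17]
```

```bash
python3 -m jog '[[0,-0.0013,0.03,0,0,-0.1],[0,-0.0013,0.06,0,0,-0.1],[0,-0.0013,0.081,0,0,-0.1],[0,-0.0013,0.081,0,0,-0.1],[0,-0.0013,0.081,0,0,-0.1]]'
python3 - <<'E'
from st import *
P,Q=pose();print(P,bot.state()['force'])
c=cap('wrist'); np.save('c_w33.npy',c,allow_pickle=True); crop(c,0,0,512,384,1.56,'w33.png')
E
```

```text
time_s: 49.85
position: [0.4475, -0.0663, 0.0704]
tool_rot: [-3.137, -0.172, -0.001]
force: [1.1, 0.4, -1.4]
gripper_width: 0.0215
[ 0.44751249 -0.06625161  0.07042308] [ 1.10190663  0.44098645 -1.43615284]
```

View pics/w33.png

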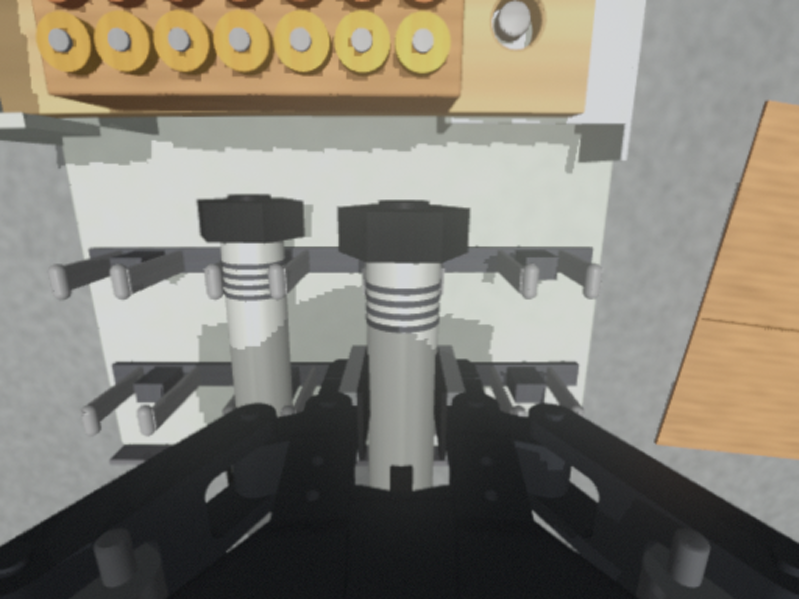

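```bash
python3 -m jog '[[0,0,0.008,0,0,0],[0,0,0.014,0,0,0],[0,0,0.02,0,0,0],[0,0,0.026,0,0,0],[0,0,0.031,0,0,0],[0,0,0.034,0,0,0],[0,0,0.034,0,0,0]]'
python3 -m jog '[[0,0,0,0,0,0],[0,0,0,0,0,0],[0,0,0,0,0,0]]' -0.1
python3 -m jog '[[0,0,-0.03,0,0,0],[0,0,-0.08,0,0,0],[-0.05,0,-0.12,0,0,0],[-0.07,0,-0.12,0,0,0],[-0.07,0,-0.12,0,0,0]]'
python3 - <<'E'
from st import *
P,Q=pose();print(P,bot.state()['force'])
c=cap('wrist'); np.save('c_w34.npy',c,allow_pickle=True); crop(c,0,0,512,384,1.56,'w34.png')
print(delta([.4515,-.4326,.14],down(3.3)))
E
```

```text
time_s: 50.78
position: [0.4471, -0.0661, 0.0371]
tool_rot: [3.135, 0.173, -0.0]
force: [-6.0, -1.1, 22.7]
gripper_width: 0.0214
time_s: 51.15
position: [0.4469, -0.0656, 0.0357]
tool_rot: [-3.136, -0.174, 0.001]
force: [-0.8, 0.1, -0.9]
gripper_width: 0.047
time_s: 51.78
position: [0.3764, -0.0741, 0.1563]
tool_rot: [3.135, 0.172, 0.0]
force: [1.5, -0.3, 0.7]
gripper_width: 0.0468
[ 0.37643302 -0.07411411  0.15630239] [ 1.45953285 -0.32578013  0.73096255]
[0.0341, 0.3646, 0.0165, 0.05, -0.04, 2.99]
```

View pics/w34.png

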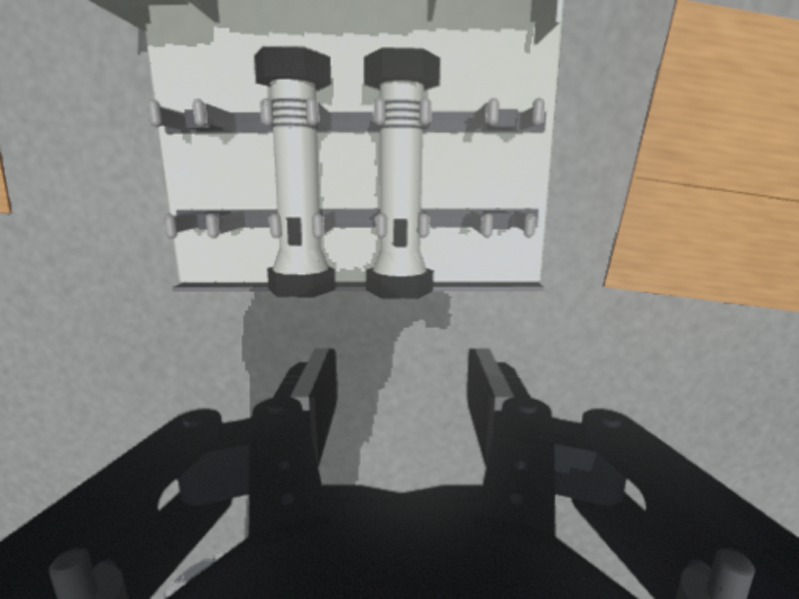

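Torches sit in places 2 and 3. On to the third; view it from a bit before it.

```bash
python3 -m jog '[[0.01,0.055,-0.02,0,0,1.5],[0.015,0.115,-0.03,0,0,3],[0.02,0.175,-0.03,0,0,3],[0.025,0.235,-0.03,0,0,3],[0.03,0.295,-0.02,0,0,3],[0.034,0.35,0.0,0,0,3],[0.034,0.365,0.02,0,0,3],[0.034,0.365,0.02,0,0,3],[0.034,0.365,0.02,0,0,3]]' -0.3
python3 - <<'E'
from st import *
P,Q=pose();print(P)
c=cap('wrist'); np.save('c_w35.npy',c,allow_pickle=True); crop(c,0,0,512,384,1.56,'w35.png')
E
```

```text
time_s: 52.95
position: [0.4527, -0.4312, 0.1359]
tool_rot: [-3.139, -0.094, -0.0]
force: [-0.1, -0.2, 0.6]
gripper_width: 0.0553
[ 0.45270387 -0.43120797  0.13586669]
```

View pics/w35.png

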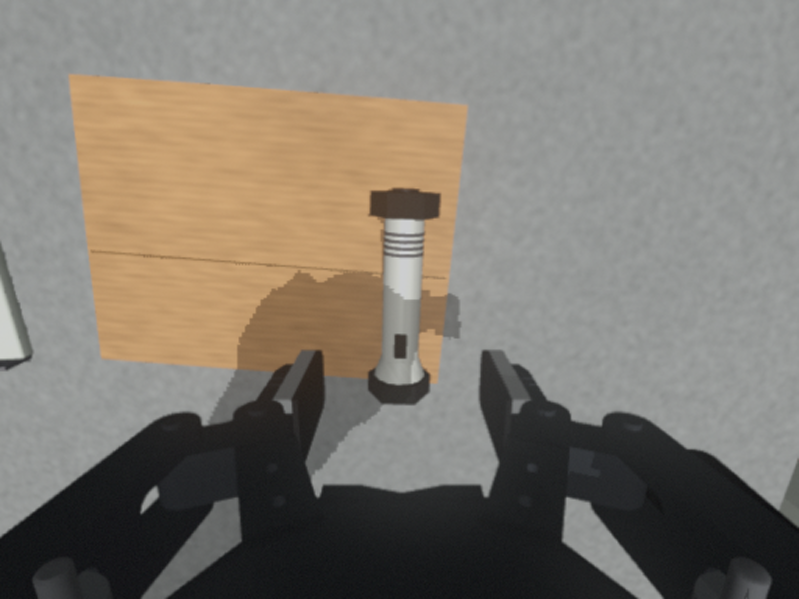

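```bash
python3 -m jog '[[0,0,0.05,0,0,0.5],[0,0,0.1,0,0,0.5],[0,0,0.1255,0,0,0.5],[0,0,0.1255,0,0,0.5],[0,0,0.1255,0,0,0.5]]'
python3 -m jog '[[0,0,0,0,0,0],[0,0,0,0,0,0],[0,0,0,0,0,0],[0,0,0,0,0,0],[0,0,0,0,0,0],[0,0,0,0,0,0],[0,0,0,0,0,0]]' 1 60
python3 -m jog '[[0,0,-0.03,0,0,0],[0,0,-0.08,0,0,0],[0,0,-0.14,0,0,0],[0,0,-0.14,0,0,0],[0,0,-0.14,0,0,0]]'
python3 - <<'E'
from st import *
P,Q=pose();print(P,Q.as_matrix().round(3))
c=cap('wrist'); np.save('c_w36.npy',c,allow_pickle=True); crop(c,0,0,512,384,1.56,'w36.png')
print(delta([.4528,-.1264,.15],down(6.3)))
E
```

```text
time_s: 53.62
position: [0.453, -0.4327, 0.0125]
tool_rot: [3.139, 0.079, 0.003]
force: [0.2, 0.3, 0.2]
gripper_width: 0.0555
time_s: 54.5
position: [0.4524, -0.433, 0.0123]
tool_rot: [3.139, 0.077, 0.003]
force: [-2.2, 1.0, 7.8]
gripper_width: 0.0218
time_s: 55.12
position: [0.4512, -0.4325, 0.1506]
tool_rot: [3.14, 0.078, -0.0]
force: [-0.5, 1.0, -2.1]
gripper_width: 0.0218
[ 0.45119669 -0.43252708  0.15059269] [[ 0.999  0.049 -0.   ]
 [ 0.049 -0.999 -0.   ]
 [-0.     0.    -1.   ]]
[0.0171, -0.3053, -0.0002, -0.06, 0.08, -3.46]
```

View pics/w36.png

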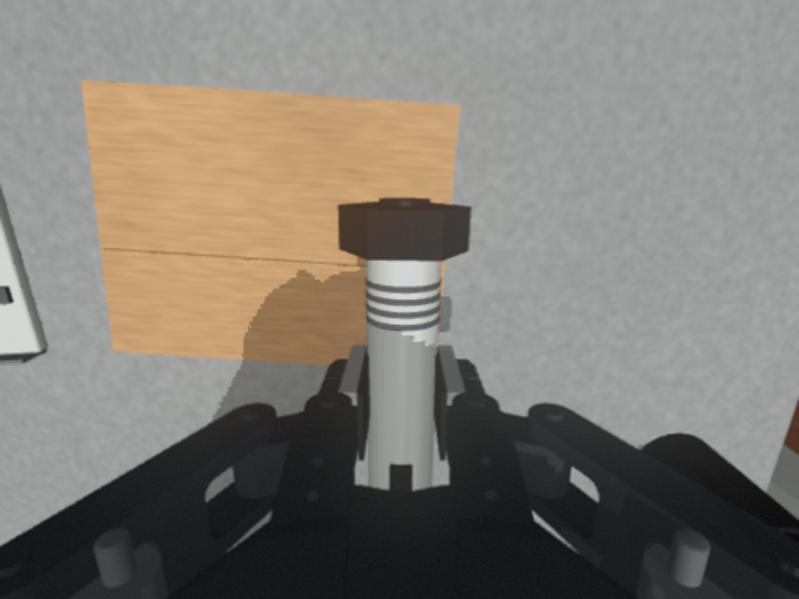

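```bash
python3 -m jog '[[0.003,-0.055,0,0,0,0],[0.006,-0.11,0,0,0,-2],[0.009,-0.165,0,0,0,-3.4],[0.013,-0.22,0,0,0,-3.4],[0.016,-0.275,0,0,0,-3.4],[0.017,-0.305,0,0,0,-3.4],[0.017,-0.305,0,0,0,-3.4],[0.017,-0.305,0,0,0,-3.4]]'
python3 - <<'E'
from st import *
print(pose()[0],delta([.4530,-.1262,.07],down(6.3)))
E
```

```text
time_s: 56.18
position: [0.4529, -0.1276, 0.1496]
tool_rot: [-3.137, -0.171, 0.003]
force: [0.2, 0.3, -1.9]
gripper_width: 0.022
[ 0.45289649 -0.12760385  0.14960116] [0.0004, -0.0014, 0.0796, -0.02, 0.1, -0.07]
```

```bash
python3 -m jog '[[0,-0.0011,0.03,0,0,0],[0,-0.0011,0.06,0,0,0],[0,-0.0011,0.0805,0,0,0],[0,-0.0011,0.0805,0,0,0],[0,-0.0011,0.0805,0,0,0]]'
python3 - <<'E'
from st import *
P,Q=pose();print(P,bot.state()['force'])
c=cap('wrist'); np.save('c_w37.npy',c,allow_pickle=True); crop(c,0,0,512,384,1.56,'w37.png')
E
```

```text
time_s: 56.8
position: [0.4536, -0.1266, 0.0703]
tool_rot: [3.137, 0.169, 0.0]
force: [-1.1, 1.2, -0.5]
gripper_width: 0.0218
[ 0.45361731 -0.12664884  0.07033337] [-1.05539877  1.20197232 -0.49425265]
```

View pics/w37.png

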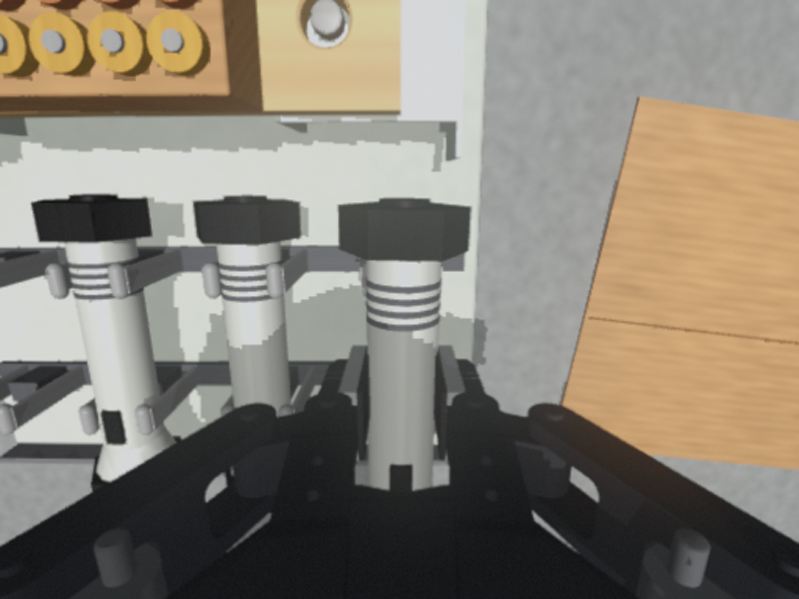

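```bash
python3 -m jog '[[0,-0.0007,0.004,0,0,0],[0,-0.0007,0.008,0,0,0],[0,-0.0007,0.014,0,0,0],[0,-0.0007,0.02,0,0,0],[0,-0.0007,0.026,0,0,0],[0,-0.0007,0.031,0,0,0],[0,-0.0007,0.034,0,0,0],[0,-0.0007,0.034,0,0,0]]'
python3 -m jog '[[0,0,0,0,0,0],[0,0,0,0,0,0],[0,0,0,0,0,0]]' -0.1
python3 -m jog '[[0,0,-0.03,0,0,0],[0,0,-0.08,0,0,0],[-0.05,-0.03,-0.12,0,0,0],[-0.07,-0.06,-0.12,0,0,0],[-0.07,-0.06,-0.12,0,0,0]]'
python3 - <<'E'
from st import *
P,Q=pose();print(P,bot.state()['force'])
c=cap('wrist'); np.save('c_w38.npy',c,allow_pickle=True); crop(c,0,0,512,384,1.56,'w38.png')
c=cap('scene'); crop(c,60,120,420,300,2.2,'s38.png')
c=cap('top'); crop(c,60,75,470,310,1.9,'t38.png')
E
```

```text
time_s: 57.85
position: [0.4533, -0.1255, 0.0369]
tool_rot: [3.136, 0.17, -0.0]
force: [-4.5, -1.4, 17.2]
gripper_width: 0.0219
time_s: 58.22
position: [0.4531, -0.125, 0.0357]
tool_rot: [-3.137, -0.171, 0.001]
force: [0.1, -0.6, -0.3]
gripper_width: 0.0469
time_s: 58.85
position: [0.3755, -0.0721, 0.1565]
tool_rot: [3.135, 0.174, 0.0]
force: [0.7, 0.1, -0.3]
gripper_width: 0.0469
[ 0.37548665 -0.07207497  0.15648381] [ 0.67420995  0.06239674 -0.31142678]
```

View pics/w38.png

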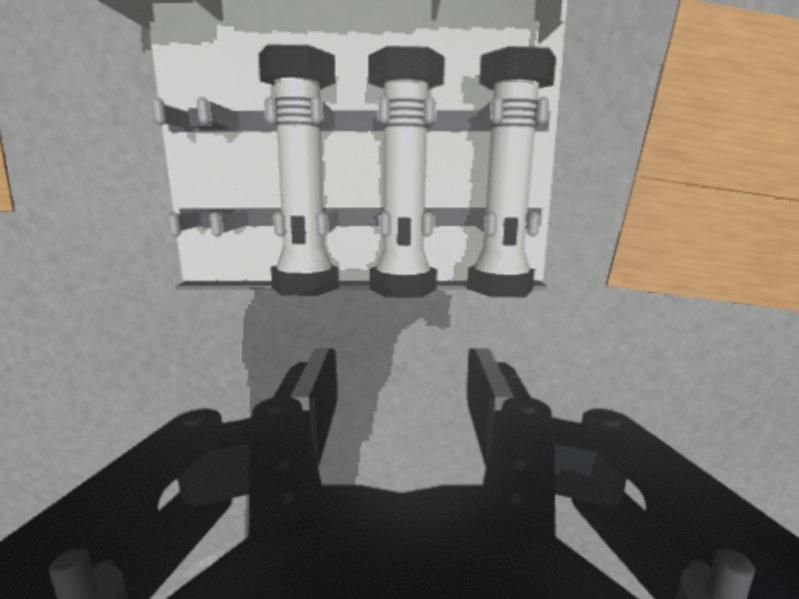

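View pics/s38.png

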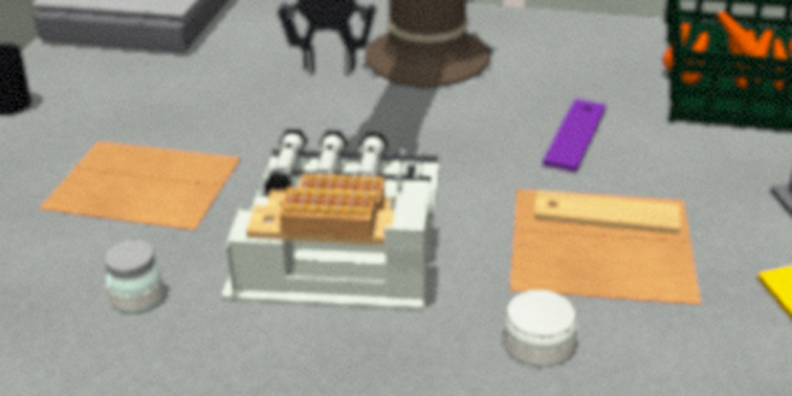

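View pics/t38.png

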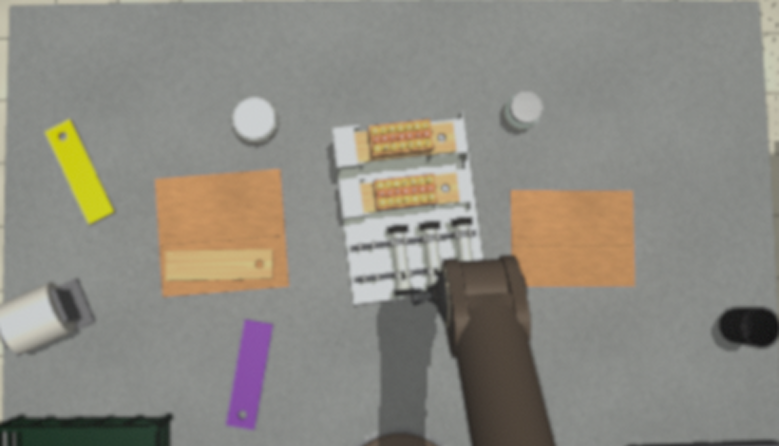

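```bash
python3 -c "
from h import *
print(bot.hand_in(), bot.state()['time_s'])"
```

```text
the job is handed in; nothing more can be done
the job is handed in; nothing more can be done
```

The counter display is set up and handed in. It took about 59 s of the 208 s allowed.

- **Boards:** C is on the rear step and B on the front step. In the pictures each pin stands in its hole and the far end is under the hood. Both came down to the expected height. Spare board A is still on its cardboard.
- **Trays:** seen from above, their middles lie 77.4 mm (rear) and 76.2 mm (front) to the left of the pins, where 76 mm is ideal. Both are within 0.2 mm front to back and line up with the boards.
- **Torches:** all three were present and are in places 2, 3 and 4. Each was pushed down with 17 to 23 N and bottomed with its axis at about 44.6 mm, where 45 mm is ideal. The last picture shows the barrels between the closed lips.
- **Tin and jar:** both look unmoved in the last scene and top pictures, though I did not measure them again.

No check failed. The stand's angle came out between 5.4° and 6.4° in different views. I used 5.9° for the steps and 6.3° for the clips, and everything fitted.

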